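Load the relay test jig

ROBOT

A 6-joint arm with a two-finger parallel gripper is mounted at the origin on the work surface. World frame = base frame: x ahead of the robot, y to its left, z up, the work surface at z = 0. Lengths are in m, angles in rad, forces in N, time in s.
With the tool pointing down it reaches from about 0.325 to 1 m from the base axis. Payload 5.1 kg.
Tool frame: the origin (TCP) lies at the centre of the arm's flange, where the gripper is bolted on; the fingertips stand 173 mm ahead of it and the grasp point (between the pads) lies 155 mm ahead of it; z points along the fingers, y is the line along which they close (so a half turn about z gives the same grasp; the last joint's range is limited). The gripper opens to 85 mm and grips with 20 to 120 N. Pads are 22 mm wide; open, the fingers measure 114 mm over their backs; the gripper's body (76 mm by 85 mm) begins 54 mm behind the grasp point. The pads swing forward as they close: fully open they stand 13 mm farther back than shut.
Start: joints at [1.22, 0.124, 1.65, -0, 1.367, -0.083], TCP at [0.172, 0.627, 0.405] pointing down, gripper open.
Joint ranges: [-2.61, 2.61], [-1.02, 2.33], [0.03, 2.71], [-1.35, 4.49], [0.32, 2.68], [-2.91, 2.91]. Speed limits (rad/s): [2.57, 2.57, 3.14, 3.14, 3.14, 3.14].

INTERFACE

Orientations are given as a rotation vector (axis times angle).
In Python, from rig import r gives the robot as it stands.
- The arm moves only by the tool send_rows, never from a script. Its argument "steps" is a list of rows, each a list of 7 numbers: the opening, from 0 (shut) to 1 (fully open), then the shift along the tool's x, y, z in m, then the turn, a rotation vector about the tool's x, y, z in degrees. In form: [[gripper, x, y, z, wx, wy, wz], ...]. A call has 1 to 5 rows; each row is the pose to reach, as a shift and turn from the pose commanded when the call began, along the tool's axes at that moment; what a row does not reach only later rows make up. A row lasts 1/12 s, in which the tool goes at most 41.7 mm and 7.16 degrees, less where a joint would pass 70% of its speed; a pose out of reach is approached as far as the arm can. A call with a gripper value outside its range is refused whole. The fingers move at their own pace and stop on an object; the grip force is fixed at half the most. Time passes only in rows, so rows that repeat a pose let the fingers close. It gives the time, the measured TCP pose, the force, the opening and the grip force at its end, in the units of the state.
- r.observe(): the state, without advancing time (a new reading comes with each control period).
- r.capture(name): name is "scene" or "top" or "wrist"; returns (picture, depth): 384x512x3 uint8, red, green, blue; 384x512 float32, m along the optical axis (not along the pixel's ray), 0 where there is no reading.
- r.camera_model(name): a dict with "fovy" (degrees; the focal length in pixels is half the picture's height over the tangent of half this angle, whatever the lens; pixels are square), "cx", "cy" (the principal point, pixels), "eye" and "rotation" of the camera in the world. Camera axes: x right, y down, z forward; pixel columns grow to the right and rows downward; lengths in m; the calibration is good to about 2 mm. The wrist camera is an equidistant fisheye: a pixel r from the principal point sees the ray r / f radians off the axis. A picture is of the moment at which its call begins: read the wrist's pose just before it. camera_model takes no time and is no camera call; for the wrist camera it gives the pose at the moment of the call.
- r.close_job(): hands the job in; it is judged then, once.
The state is a dict: "time": time; "joints": joint angles; "qvel": joint speeds; "joint_torque": joint torques, N m; "position": TCP position; "tcp_rot": TCP orientation; "contact_force": force on the tool from outside, world axes, zero at the start; "wrist_torque": the same for the moment, N m; "finger_gap": finger opening in m; "gripper_force": force on a finger pad.
Only numpy, scipy, OpenCV 4.12 (cv2) and the standard library are available. Lean on these libraries where they do the work, as an engineer would, in place of code of your own. Each camera call takes 0.05 s, during which the arm holds its last target. There are 200 camera calls.

TASK

Load the relay test jig: turn the red clamp knob fully loose, pull the sled by its red bar all the way out to the loading stop, then stand every orange relay lying ready on the bench upright in a green socket pocket of its own, pushed fully down, and swing that socket's locking lever shut over it. When all are locked in, push the sled fully home against the dock and turn the clamp knob tight again, leaving the bottle, the loupe and the screwdriver where they are.

Things in the scene. Friction and masses are not known exactly. Their poses are not given: they have to be found in the camera images.
- jig: Relay test jig fixed to the bench: aluminium bed 360 x 330 mm and 12 mm thick, between two steel rails. Its far end (+x of the jig) carries a grey dock box 60 mm high. Origin: underside of the bed, at the point under the middle pocket when the sled is docked. x points away from the pull handle towards the dock, y to the left, z up.
- sled (a joint): Black sliding sled with the three green sockets on it; moves along the jig's x. 0 = fully home against the dock, 0.09 m = fully out at the loading stop (towards -x of the jig). Slides with about 3 N.
- sled_handle (a point): Middle of the sled's red pull bar: bar 100 mm long along the jig's y, 14 mm thick in x, 14 mm high, about 75 mm over the bench, on two dark posts 80 mm apart (space under the bar); the sled's top is 47 mm below this point.
- relay1: Plug-in relay: block 62 mm (x) x 40 mm (y) x 60 mm (z) high, black heavy foot (22 mm) and orange cover, about 0.16 kg, bottom-heavy. Origin at the centre of its underside, z up. May be absent; all relays are alike.
- knob (a joint): Clamp knob on the right (-y) of the jig. 0 = fully loose, 1.5 rad = fully tight; grows as it is turned clockwise seen from above. A steel tongue under it stands in front of the sled's lug when tight and so keeps the sled from sliding out.
- knob_grip (a point): Middle of the knob's red grip bar, on the turning axis: bar 56 mm long along this point's x, 14 mm thick along its y, 26 mm high, 13 mm of it above this point; under the bar is a black disc of 48 mm diameter whose top is 13 mm below this point.
- relay2: As relay1.
- relay3: As relay1.
- pocket1 (a point): Centre of the floor of the right (-y) socket pocket on the sled: opening 66 x 44 mm (long side along the jig's x), 20 mm deep with a 3 mm chamfer; the green socket is 82 x 60 mm outside. A seated relay's origin lies here and it stands 40 mm out of the pocket. Pockets are 90 mm apart.
- lever1 (a joint): Steel locking lever of pocket1: a flat bar that swings level about a vertical post at the far (+x) end of the socket. 0 = shut (points to -x of the jig, across the relay's top, 3 mm above it), grows as it swings out towards +y of the jig; about 1.6 to 2.1 rad = open. Stays where it is left.
- lever1_pin (a point): Middle of the lever's upright yellow pin, 14 mm diameter and 30 mm tall (15 mm above and below this point), 64 mm from the post's axis; the lever bar, 14 mm wide and 8 mm thick, lies under it.
- lever1_pivot (a point): On the lever's post axis at the height of the pin's middle.
- pocket2 (a point): Centre of the floor of the middle socket pocket on the sled: opening 66 x 44 mm (long side along the jig's x), 20 mm deep with a 3 mm chamfer; the green socket is 82 x 60 mm outside. A seated relay's origin lies here and it stands 40 mm out of the pocket. Pockets are 90 mm apart.
- lever2 (a joint): Steel locking lever of pocket2: a flat bar that swings level about a vertical post at the far (+x) end of the socket. 0 = shut (points to -x of the jig, across the relay's top, 3 mm above it), grows as it swings out towards +y of the jig; about 1.6 to 2.1 rad = open. Stays where it is left.
- lever2_pin (a point): Middle of the lever's upright yellow pin, 14 mm diameter and 30 mm tall (15 mm above and below this point), 64 mm from the post's axis; the lever bar, 14 mm wide and 8 mm thick, lies under it.
- lever2_pivot (a point): On the lever's post axis at the height of the pin's middle.
- pocket3 (a point): Centre of the floor of the left (+y) socket pocket on the sled: opening 66 x 44 mm (long side along the jig's x), 20 mm deep with a 3 mm chamfer; the green socket is 82 x 60 mm outside. A seated relay's origin lies here and it stands 40 mm out of the pocket. Pockets are 90 mm apart.
- lever3 (a joint): Steel locking lever of pocket3: a flat bar that swings level about a vertical post at the far (+x) end of the socket. 0 = shut (points to -x of the jig, across the relay's top, 3 mm above it), grows as it swings out towards +y of the jig; about 1.6 to 2.1 rad = open. Stays where it is left.
- lever3_pin (a point): Middle of the lever's upright yellow pin, 14 mm diameter and 30 mm tall (15 mm above and below this point), 64 mm from the post's axis; the lever bar, 14 mm wide and 8 mm thick, lies under it.
- lever3_pivot (a point): On the lever's post axis at the height of the pin's middle.
- flux_bottle: Bystander: white bottle with a steel cap, 60 mm diameter, 140 mm tall; origin at the centre of its underside.
- loupe: Bystander: black eye loupe, 54 mm diameter, 44 mm tall; origin at the centre of its underside.
- screwdriver: Bystander: screwdriver with an amber handle, 200 mm long, lying along its x; origin under its middle.
There are look-alikes about, which are no part of the job. Leave any pink or turquoise look-alike of the relay2 alone.

How it is judged:
By the outcome, as a careful person would: the job done as asked, in the order asked, and still so for the second after the job is handed in, with the robot touching nothing.
Of relay1, relay2, relay3 only 2 to 3 are there at a start; the rules pass over those that are not, and their reading is None.
At some moment in a run one of relay1, relay2, relay3 may be knocked a few centimetres aside while the robot is not near it.
It also fails if it takes over 210 s, if anything falls off the work surface, if the arm or the gripper's body presses on something with over 40 N, if the wrist force passes 120 N, or if a joint passes its speed limit or range.

## Working session

There is one attempt and no reset: what is moved stays moved. The work goes in short steps, Python scripts to look and compute and a tool call to move; the robot and the scene stay as the last step left them, time stands still between calls to the robot, and variables do not carry over. Pictures are saved under pics/ and viewed, at most 19 in all, crops included, and the job is handed in when it is done.

Besides the shell and the picture viewer there is one more tool, called after ">>>" in YAML: its name, and indented under it one key for each argument. send_rows: Moves the arm, as the interface text tells. Its arguments: {"type":"object","properties":{"steps":{"type":"array","items":{"type":"array","items":{"type":"number"}}}},"required":["steps"]}

```bash
ls; mkdir -p pics; python3 - <<'E'
from rig import r
import cv2,numpy as np
print(r.observe())
for n in ("scene","top"):
    p,d=r.capture(n); cv2.imwrite(f"pics/{n}0.png",p[:,:,::-1]); np.savez(f"{n}0.npz",p=p,d=d)
    m=r.camera_model(n); print(n,m)
a=[cv2.imread(f"pics/{n}0.png") for n in("scene","top")]
E
```

```text
pics
{'time': 0.0, 'joints': array([ 1.22042332e+00,  1.24523601e-01,  1.65171333e+00,  1.00193661e-05,
        1.36750481e+00, -8.25506012e-02]), 'qvel': array([ 6.37263498e-04, -2.59665577e-04,  8.40362156e-04,  1.25072302e-03,
       -2.94972931e-04,  8.28070051e-05]), 'joint_torque': array([ 1.58501309e-03, -4.23608315e+01, -3.65459526e+01,  1.62449186e-05,
        6.96966905e-03, -7.77084210e-06]), 'position': array([0.1719181 , 0.62658504, 0.40341741]), 'tcp_rot': array([-0.41937827, -3.1129978 ,  0.0032932 ]), 'contact_force': array([-0.49954171, -0.25309663, -0.35614736]), 'wrist_torque': array([ 0.0182527 ,  0.0638357 , -0.02841018]), 'gripper_force': 0.0, 'finger_gap': 0.08546711202412442}
scene {'fovy': 57.775133018537645, 'cx': 252.872239244218, 'cy': 189.30754450936334, 'eye': array([ 1.07151387, -0.50726905,  0.93052401]), 'rotation': array([-2.27486896, -1.01318177,  0.3690036 ])}
top {'fovy': 53.588492189160775, 'cx': 255.19967531630655, 'cy': 187.6883535339948, 'eye': array([ 0.41284268, -0.04260125,  1.07317998]), 'rotation': array([-2.16722026,  2.10896731, -0.20735086])}
```

View pics/scene0.png

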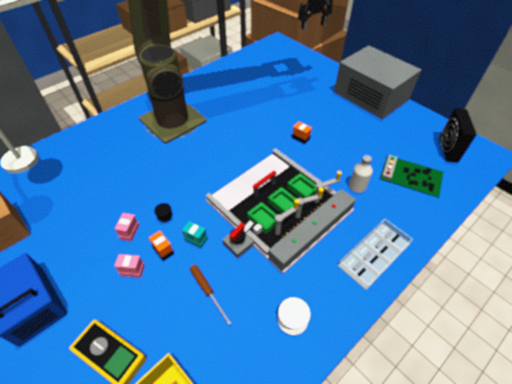

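View pics/top0.png

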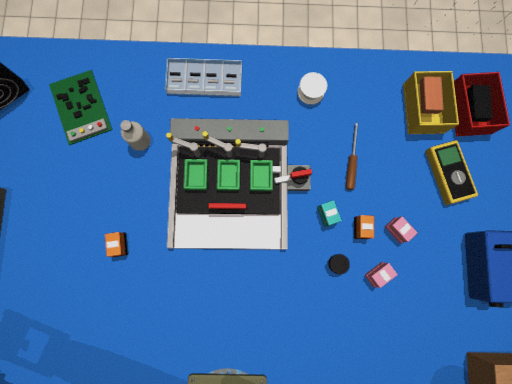

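The views show two orange relays, at top (115,244) and (365,227). Pink and turquoise look-alikes are near the right one. The jig is in the middle with its knob at (300,174), and the levers are open.

```bash
cat > h.py <<'E'
import numpy as np,cv2
from scipy.spatial.transform import Rotation as R
def cloud(m,d):
    h,w=d.shape; f=h/2/np.tan(np.radians(m["fovy"])/2)
    u,v=np.meshgrid(np.arange(w),np.arange(h))
    P=np.stack([(u-m["cx"])/f*d,(v-m["cy"])/f*d,d],-1)
    return P@R.from_rotvec(m["rotation"]).as_matrix().T+m["eye"]
def ray(m,u,v,z):
    f=192/np.tan(np.radians(m["fovy"])/2)
    q=R.from_rotvec(m["rotation"]).apply([(u-m["cx"])/f,(v-m["cy"])/f,1.0])
    return m["eye"]+q*(z-m["eye"][2])/q[2]
def wray(m,u,v,z):
    f=192/np.tan(np.radians(m["fovy"])/2); x,y=u-m["cx"],v-m["cy"]; t=np.hypot(x,y)/f; a=np.arctan2(y,x)
    q=R.from_rotvec(m["rotation"]).apply([np.sin(t)*np.cos(a),np.sin(t)*np.sin(a),np.cos(t)])
    return m["eye"]+q*(z-m["eye"][2])/q[2]
def comps(mask,mn=15):
    n,l,s,c=cv2.connectedComponentsWithStats(mask.astype(np.uint8))
    return [(l==i,s[i],c[i]) for i in range(1,n) if s[i][4]>=mn]
E
python3 - <<'E'
from h import *; from rig import r
np.set_printoptions(precision=4,suppress=True)
for n in("top","scene"):
    z=np.load(n+"0.npz"); p,d=z["p"],z["d"]; m=r.camera_model(n); W=cloud(m,d)
    hsv=cv2.cvtColor(p,cv2.COLOR_RGB2HSV); H,S,V=[hsv[...,i].astype(int) for i in range(3)]
    for nm,mk in dict(orange=(H>=4)&(H<=16)&(S>190)&(V>120),red=((H<4)|(H>176))&(S>180)&(V>90),yellow=(H>=20)&(H<34)&(S>140)&(V>120),green=(H>50)&(H<75)&(S>140)&(V>60)).items():
        for k,s,c in comps(mk,8):
            Q=W[k]; 
            if Q[:,0].max()<1.3: print(n,nm,s,c.round(1),"med",np.median(Q,0),"lo",np.percentile(Q,3,0),"hi",np.percentile(Q,97,0))
z=np.load("top0.npz");p=z["p"]
a=cv2.resize(p[80:260,90:330],None,fx=3.3,fy=3.3,interpolation=cv2.INTER_CUBIC)
cv2.imwrite("pics/t1.png",a[:,:,::-1])
b=[cv2.resize(q,(390,390),interpolation=cv2.INTER_CUBIC) for q in (p[215:275,85:145],p[197:257,335:395])]
cv2.imwrite("pics/t2.png",np.hstack(b)[:,:,::-1])
E
```

```text
top red [462  73  47  55 386] [481.5 105.6] med [ 0.8221 -0.6979  0.0776] lo [ 0.7784 -0.7555  0.0025] hi [ 0.9388 -0.6391  0.0826]
top red [ 98 123   3   3   9] [ 99. 124.] med [0.7709 0.3923 0.0237] lo [0.7669 0.3878 0.0218] hi [0.7741 0.3959 0.0273]
top red [195 127   4   3   9] [196.3 127.9] med [0.7543 0.1084 0.0646] lo [0.7509 0.1038 0.0625] hi [0.7567 0.1115 0.0674]
top red [291 170  20   8 108] [300.3 173. ] med [ 0.6307 -0.177   0.0865] lo [ 0.6218 -0.2032  0.0789] hi [ 0.6392 -0.1543  0.0897]
top red [208 203  38   6 209] [227.  205.5] med [0.5387 0.0139 0.0816] lo [ 0.5327 -0.0308  0.0729] hi [0.5459 0.0608 0.0859]
top yellow [414  72  45  54 561] [433.4 107.2] med [ 0.8312 -0.5687  0.0768] lo [ 0.7807 -0.6143  0.0016] hi [ 0.937  -0.5023  0.0823]
top yellow [ 80 129   4   3  10] [ 81.2 130. ] med [0.7506 0.4407 0.0244] lo [0.7482 0.4367 0.0221] hi [0.7543 0.4448 0.0258]
top yellow [167 133   4   5  16] [168.5 135. ] med [0.7089 0.1668 0.1359] lo [0.7037 0.163  0.134 ] hi [0.7142 0.1711 0.1383]
top yellow [203 132   5   5  19] [204.6 133.8] med [0.7147 0.0746 0.1359] lo [0
[... 3144 characters left out ...]
0.583   0.004 ] hi [ 0.8428 -0.5085  0.0823]
scene green [382 160  60  36 912] [416.1 177.2] med [0.847  0.46   0.0061] lo [0.7724 0.392  0.0025] hi [0.9256 0.5307 0.0106]
scene green [287 173  30  24 461] [301.4 185.3] med [0.6218 0.1092 0.0453] lo [0.5717 0.0726 0.0299] hi [0.6685 0.1532 0.0587]
scene green [268 187  28  25 446] [281.3 199. ] med [0.6172 0.0188 0.0411] lo [ 0.5726 -0.0171  0.0291] hi [0.6553 0.063  0.0587]
scene green [247 202  29  31 528] [262.3 215.8] med [ 0.6227 -0.0732  0.042 ] lo [ 0.5749 -0.1065  0.0287] hi [ 0.6721 -0.0304  0.0583]
scene green [104 346  30  32 506] [118.8 361.3] med [ 0.7037 -0.607   0.0428] lo [ 0.6802 -0.6333  0.0401] hi [ 0.7275 -0.5795  0.0455]
```

View pics/t1.png

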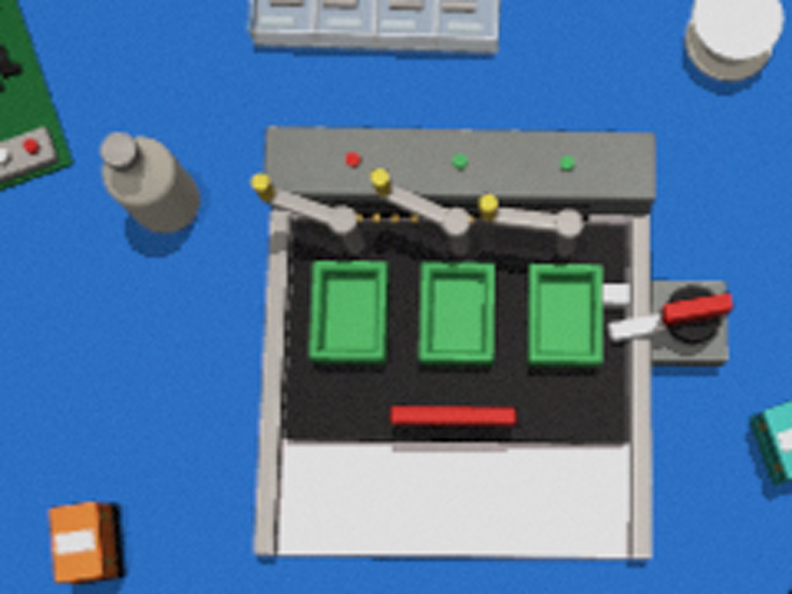

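View pics/t2.png

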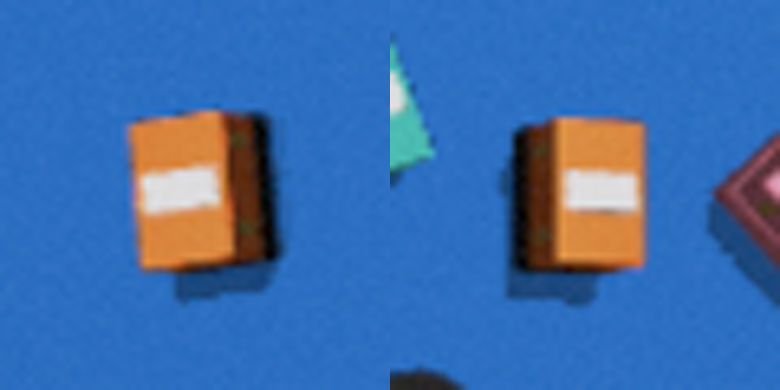

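```bash
cat >> h.py <<'E'
np.set_printoptions(precision=4,suppress=True)
def tool(o): return R.from_rotvec(o["tcp_rot"])
def plan(o,pos,yaw):
    """delta (mm, tool axes) and turn (deg) to TCP pos, pointing down, tool y at world angle yaw (deg, mod 180)"""
    T=tool(o); best=None
    for k in (0,180):
        a=np.radians(yaw+k); y=np.array([np.cos(a),np.sin(a),0]); z=np.array([0,0,-1.]); 
        G=R.from_matrix(np.stack([np.cross(y,z),y,z],1)); rv=np.degrees((T.inv()*G).as_rotvec())
        if best is None or np.linalg.norm(rv)<np.linalg.norm(best): best=rv
    return T.inv().apply(np.array(pos)-o["position"])*1000,best
def rect(m,mk,z,f=ray):
    v,u=np.nonzero(mk); P=np.array([f(m,a,b,z)[:2] for a,b in zip(u,v)])
    C,(w,h),a=cv2.minAreaRect((P*1000).astype(np.float32)); 
    if w<h: w,h,a=h,w,a+90
    return np.array(C)/1000,P.mean(0),w,h,(a+90)%180-90
def HSV(p): 
    h=cv2.cvtColor(p,cv2.COLOR_RGB2HSV).astype(int); return h[...,0],h[...,1],h[...,2]
E
python3 - <<'E'
from h import *; from rig import r
z=np.load("top0.npz"); p,d=z["p"],z["d"]; m=r.camera_model("top"); W=cloud(m,d); H,S,V=HSV(p)
red=((H<4)|(H>176))&(S>180)&(V>90)
for k,s,c in comps(red,90):
    if s[0]<400: print("red",c,rect(m,k,.082 if s[1]>190 else .089))
org=(H>=6)&(H<=18)&(S>150)&(V>150)
for k,s,c in comps(org,30): print("orange",s,c,rect(m,k,.06),np.median(W[k],0), p[k].mean(0))
yl=(H>=20)&(H<34)&(S>140)&(V>120)
for k,s,c in comps(yl,12):
    if s[4]<30: print("pin",c,ray(m,*c,.136))
g=(H>45)&(H<80)&(S>110)&(V>50); 
for k,s,c in comps(g,100):
    if s[0]>150: k=k; print("sock",s,c,rect(m,k,.055))
# rails / dock: high grey pixels
o=r.observe(); print(tool(o).as_matrix(), r.camera_model("wrist"))
x=r.capture("wrist"); cv2.imwrite("pics/w0.png",x[0][:,:,::-1])
E
```

```text
red [300.2778 172.9815] (array([ 0.6306, -0.1778]), array([ 0.6301, -0.1773]), 53.08256530761719, 14.962154388427734, -77.85178470611572)
red [226.9665 205.4833] (array([0.5387, 0.0152]), array([0.5387, 0.014 ]), 96.9233627319336, 13.216402053833008, -88.39810538291931)
orange [424  77  19  32 228] [433.8904  91.3421] (array([ 0.8839, -0.5612]), array([ 0.8872, -0.5635]), 94.91062927246094, 49.15846633911133, -0.07199859619140625) [ 0.8848 -0.5619  0.0645] [189.9518 114.0088  76.7588]
orange [360 216  14  22 203] [366.1429 226.3645] (array([ 0.4959, -0.3596]), array([ 0.4958, -0.3585]), 56.926448822021484, 35.089542388916016, -1.3021011352539062) [ 0.4883 -0.3587  0.0594] [209.2759 130.9015  63.1576]
orange [105 233  16  23 216] [113.1204 244.0324] (array([0.4317, 0.3099]), array([0.4317, 0.3089]), 56.921356201171875, 36.55774688720703, 9.743260383605957) [0.427  0.3092 0.0603] [213.5972 129.9074  61.4583]
pin [168.5 135. ] [0.7088 0.167  0.136 ]
pin [204.6316 133.7895] [0.715  0.0751 0.136 ]
pin [237.5    141.2727] [ 0.6978 -0.0096  0.136 ]
sock [438 146  23  19 246] [449.2114 155.5285] (array([ 0.7001, -0.5972]), array([ 0.7   , -0.5984]), 54.459136962890625, 43.12969207763672, -72.32540893554688)
sock [184 159  24  31 714] [195.2745 173.9818] (array([0.6265, 0.1049]), array([0.6263, 0.1052]), 83.6994400024414, 63.20994567871094, 1.7608901262283325)
sock [217 159  23  32 701] [228.0357 174.2796] (array([0.6278, 0.0162]), array([0.6282, 0.016 ]), 86.68647003173828, 60.30716323852539, 1.8805354833602905)
sock [250 160  23  31 703] [260.8748 175.0384] (array([ 0.6291, -0.0744]), array([ 0.6287, -0.0739]), 83.98943328857422, 60.644901275634766, 1.5927363634109497)
[[-0.9644  0.2646 -0.0007]
 [ 0.2646  0.9644 -0.0019]
 [ 0.0001 -0.002  -1.    ]] {'fovy': 65.70646984690485, 'cx': 265.03064755628077, 'cy': 192.03117235285075, 'eye': array([0.1023, 0.644 , 0.3726]), 'rotation': array([2.3084, 1.7614, 0.249 ])}
```

View pics/w0.png

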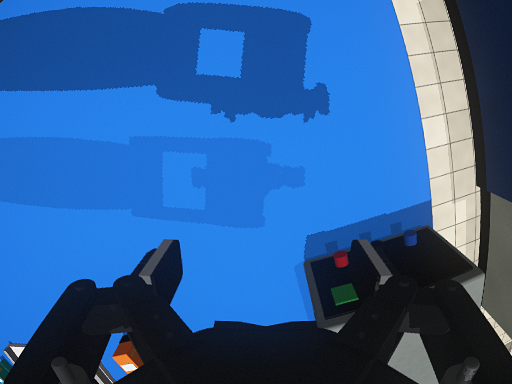

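The wrist view shows the bench away from the jig. The measurements agree with the given sizes (bar 97x13, pocket pitch about 90, relay tops about 57x36 after mask erosion), so I'll go to the knob.

>>> send_rows:
  steps:
    - [1,0,0,0,0,0,35]
    - [1,0,0,0,0,0,35]
    - [1,0,0,0,0,0,35]
    - [1,0,0,0,0,0,35]
    - [1,0,0,0,0,0,35]

```text
time: 0.57
position: [0.172, 0.6267, 0.4042]
tcp_rot: [1.345, 2.839, -0.001]
contact_force: [0.3, 0.3, -0.1]
finger_gap: 0.0852
gripper_force: 0.0
```

>>> send_rows:
  steps:
    - [1,0,0,0,0,0,27.5]
    - [1,0,0,0,0,0,27.5]
    - [1,0,0,0,0,0,27.5]
    - [1,0,0,0,0,0,27.5]
    - [1,0,0,0,0,0,27.5]

```text
time: 0.98
position: [0.172, 0.6267, 0.4042]
tcp_rot: [1.976, 2.442, -0.001]
contact_force: [0.9, -0.1, -0.3]
finger_gap: 0.0854
gripper_force: 0.0
```

>>> send_rows:
  steps:
    - [1,-0.177,0.056,0.015,0,0,0]
    - [1,-0.177,0.056,0.015,0,0,0]
    - [1,-0.177,0.056,0.015,0,0,0]
    - [1,-0.177,0.056,0.015,0,0,0]
    - [1,-0.177,0.056,0.015,0,0,0]

```text
time: 1.4
position: [0.2652, 0.4625, 0.3887]
tcp_rot: [1.971, 2.444, -0.003]
contact_force: [0.1, 0.6, 0.2]
finger_gap: 0.0856
gripper_force: 0.0
```

>>> send_rows:
  steps:
    - [1,-0.177,0.056,0.015,0,0,0]
    - [1,-0.177,0.056,0.015,0,0,0]
    - [1,-0.177,0.056,0.015,0,0,0]
    - [1,-0.177,0.056,0.015,0,0,0]
    - [1,-0.177,0.056,0.015,0,0,0]

```text
time: 1.82
position: [0.3571, 0.3012, 0.3741]
tcp_rot: [1.972, 2.444, -0.002]
contact_force: [0.5, 0.5, 0.3]
finger_gap: 0.0855
gripper_force: 0.0
```

>>> send_rows:
  steps:
    - [1,-0.177,0.056,0.015,0,0,0]
    - [1,-0.177,0.056,0.015,0,0,0]
    - [1,-0.177,0.056,0.015,0,0,0]
    - [1,-0.177,0.056,0.015,0,0,0]
    - [1,-0.177,0.056,0.015,0,0,0]

```text
time: 2.23
position: [0.4492, 0.1398, 0.3594]
tcp_rot: [1.973, 2.443, -0.001]
contact_force: [0.4, 0.6, -0.2]
finger_gap: 0.0856
gripper_force: 0.0
```

>>> send_rows:
  steps:
    - [1,-0.177,0.056,0.015,0,0,0]
    - [1,-0.177,0.056,0.015,0,0,0]
    - [1,-0.177,0.056,0.015,0,0,0]
    - [1,-0.177,0.056,0.015,0,0,0]
    - [1,-0.177,0.056,0.015,0,0,0]

```text
time: 2.65
position: [0.5413, -0.0218, 0.3443]
tcp_rot: [1.973, 2.443, -0.001]
contact_force: [-0.3, 0.6, -0.3]
finger_gap: 0.0852
gripper_force: 0.0
```

>>> send_rows:
  steps:
    - [1,-0.175,0.055,0.015,0,0,0]
    - [1,-0.175,0.055,0.015,0,0,0]
    - [1,-0.175,0.055,0.015,0,0,0]
    - [1,-0.175,0.055,0.015,0,0,0]
    - [1,-0.175,0.055,0.015,0,0,0]

```text
time: 3.07
position: [0.6319, -0.1817, 0.3289]
tcp_rot: [1.973, 2.444, -0.001]
contact_force: [-0.5, 0.8, -0.0]
finger_gap: 0.0854
gripper_force: 0.0
```

```bash
cat > red.py <<'E'
from h import *; from rig import r
import sys
o=r.observe(); m=r.camera_model("wrist"); p,d=r.capture("wrist"); cv2.imwrite(f"pics/{sys.argv[1]}.png",p[:,:,::-1])
print(o["time"],o["position"],tool(o).as_matrix()[:,1],o["contact_force"],o["finger_gap"])
H,S,V=HSV(p)
for nm,mk,z,mn in (("red",((H<4)|(H>176))&(S>170)&(V>80),(.089,.082),150),("yel",(H>=20)&(H<34)&(S>140)&(V>110),(.136,),60),("org",(H>=6)&(H<=18)&(S>150)&(V>150),(.06,.095),200),("grn",(H>45)&(H<80)&(S>110)&(V>50),(.055,),800)):
    for k,s,c in comps(mk,mn):
        for zz in z: print(nm,s,c.round(1),zz,*rect(m,k,zz,wray))
E
python3 red.py w1
```

```text
3.0667 [ 0.6319 -0.1817  0.3289] [ 0.9775  0.2108 -0.0001] [-0.518   0.7545 -0.0098] 0.08542646821758018
red [ 257  167   18   69 1167] [265.2 200.7] 0.089 [ 0.6309 -0.1813] [ 0.6305 -0.1805] 53.28181838989258 12.685086250305176 -78.28588962554932
red [ 257  167   18   69 1167] [265.2 200.7] 0.082 [ 0.6314 -0.1835] [ 0.631  -0.1827] 55.0677375793457 13.110284805297852 -78.28582954406738
grn [ 257    0   99   22 1126] [319.    6.7] 0.055 [ 0.6325 -0.0241] [ 0.641  -0.0189] 82.19707489013672 20.21991729736328 15.787370681762695
grn [ 234   23  113   91 7361] [290.3  68. ] 0.055 [ 0.6295 -0.0769] [ 0.629  -0.0772] 83.0430908203125 61.072509765625 0.8659403920173645
```

View pics/w1.png

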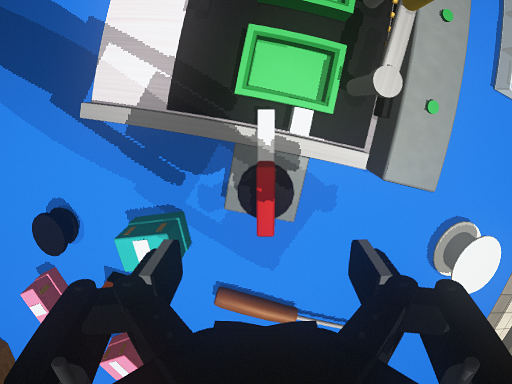

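The wrist view shows the knob bar upright at (265,200), with the white tongue in front of the sled lug (270-300,120). I'll descend and grip it.

>>> send_rows:
  steps:
    - [1,0.002,-0.001,0.03,0,0,0]
    - [1,0.002,-0.001,0.06,0,0,0]
    - [1,0.002,-0.001,0.08,0,0,0]
    - [1,0.002,-0.001,0.089,0,0,0]
    - [1,0.002,-0.001,0.089,0,0,0]

```text
time: 3.53
position: [0.628, -0.1752, 0.2373]
tcp_rot: [-1.968, -2.441, 0.003]
contact_force: [0.6, 0.4, 0.1]
finger_gap: 0.0858
gripper_force: 0.0
```

>>> send_rows:
  steps:
    - [0,0,0,0,0,0,0]
    - [0,0,0,0,0,0,0]
    - [0,0,0,0,0,0,0]
    - [0,0,0,0,0,0,0]
    - [0,0,0,0,0,0,0]

```text
time: 3.95
position: [0.6297, -0.176, 0.2422]
tcp_rot: [1.972, 2.443, 0.001]
contact_force: [-0.1, 0.7, -0.9]
finger_gap: 0.0257
gripper_force: 0.0
```

>>> send_rows:
  steps:
    - [0,0,0,0,0,0,0]
    - [0,0,0,0,0,0,0]
    - [0,0,0,0,0,0,0]
    - [0,0,0,0,0,0,0]
    - [0,0,0,0,0,0,0]

```text
time: 4.37
position: [0.6301, -0.1758, 0.242]
tcp_rot: [1.972, 2.442, 0.003]
contact_force: [4.5, 2.1, 4.1]
finger_gap: 0.0126
gripper_force: 61.6
```

>>> send_rows:
  steps:
    - [0,0,-0.0005,0,0,0,-7]
    - [0,0,-0.001,0,0,0,-14]
    - [0,0,-0.001,0,0,0,-21]
    - [0,-0.0005,-0.0015,0,0,0,-28]
    - [0,-0.0005,-0.002,0,0,0,-35]

```text
time: 4.78
position: [0.6277, -0.1772, 0.242]
tcp_rot: [1.138, 2.927, -0.001]
contact_force: [0.6, -0.3, 6.7]
finger_gap: 0.0125
gripper_force: 61.8
```

>>> send_rows:
  steps:
    - [0,0,-0.0005,0,0,0,-7]
    - [0,0,-0.001,0,0,0,-14]
    - [0,0,-0.001,0,0,0,-21]
    - [0,-0.0005,-0.0015,0,0,0,-28]
    - [0,-0.0005,-0.002,0,0,0,-35]

```text
time: 5.2
position: [0.6265, -0.1798, 0.242]
tcp_rot: [0.206, 3.134, -0.005]
contact_force: [0.4, -3.1, 5.7]
finger_gap: 0.0126
gripper_force: 61.8
```

>>> send_rows:
  steps:
    - [0,0,0,0,0,0,-7]
    - [0,0,-0.0005,0,0,0,-14]
    - [0,0,-0.001,0,0,0,-18]
    - [0,0,-0.001,0,0,0,-18]
    - [0,0,-0.001,0,0,0,-18]

```text
time: 5.62
position: [0.6255, -0.1809, 0.2424]
tcp_rot: [0.265, -3.127, -0.002]
contact_force: [-5.9, -1.1, 13.1]
finger_gap: 0.0127
gripper_force: 139.2
```

>>> send_rows:
  steps:
    - [1,0,0,0,0,0,0]
    - [1,0,0,0,0,0,0]
    - [1,0,0,0,0,0,0]
    - [1,0,0,0,0,0,0]
    - [1,0,0,0,0,0,0]

```text
time: 6.03
position: [0.626, -0.1794, 0.2399]
tcp_rot: [0.279, -3.128, -0.001]
contact_force: [0.2, -0.5, 0.5]
finger_gap: 0.0723
gripper_force: 0.0
```

>>> send_rows:
  steps:
    - [1,0,0,-0.03,0,0,0]
    - [1,0,0,-0.07,0,0,0]
    - [1,0,0,-0.11,0,0,0]
    - [1,0,0,-0.12,0,0,0]
    - [1,0,0,-0.12,0,0,0]

```text
time: 6.45
position: [0.6275, -0.1798, 0.3668]
tcp_rot: [-0.278, 3.12, -0.007]
contact_force: [0.6, -0.5, 0.1]
finger_gap: 0.0858
gripper_force: 0.0
```

```bash
python3 - <<'E'
from h import *; from rig import r
o=r.observe();print(o["joints"])
p,d=r.capture("top"); s,_=r.capture("scene"); w,_=r.capture("wrist")
a=cv2.resize(p[120:220,160:330],(680,400),interpolation=cv2.INTER_CUBIC)
cv2.imwrite("pics/t3.png",np.vstack([a,cv2.resize(s[150:300,180:370],(680,537))])[:600,:,::-1]) if 0 else cv2.imwrite("pics/t3.png",np.hstack([cv2.resize(w,(400,300)),cv2.resize(s[130:280,180:380],(400,300))])[:,:,::-1])
E
```

```text
[-0.3613  0.1531  1.6826 -0.0002  1.2961 -2.1098]
```

View pics/t3.png

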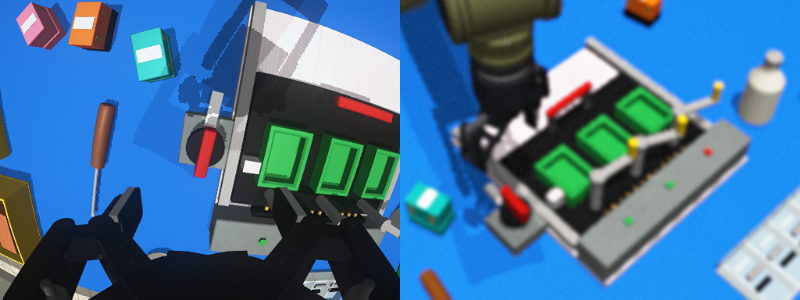

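The knob has turned about 86° (bar now at (205,150) in the left half) and the tongue is clear of the lug. Next is the sled bar.

>>> send_rows:
  steps:
    - [0.5,0,0,0,0,0,35]
    - [0.5,0,0,0,0,0,35]
    - [0.5,0,0,0,0,0,35]
    - [0.5,0,0,0,0,0,35]
    - [0.5,0,0,0,0,0,35]

```text
time: 7.02
position: [0.6257, -0.1793, 0.3572]
tcp_rot: [-0.683, -3.061, -0.001]
contact_force: [-0.7, 0.3, -0.5]
finger_gap: 0.0428
gripper_force: 0.0
```

>>> send_rows:
  steps:
    - [0.5,0,0,0,0,0,35]
    - [0.5,0,0,0,0,0,35]
    - [0.5,0,0,0,0,0,35]
    - [0.5,0,0,0,0,0,35]
    - [0.5,0,0,0,0,0,35]

```text
time: 7.43
position: [0.6257, -0.1793, 0.3571]
tcp_rot: [-1.572, -2.714, 0.001]
contact_force: [-0.7, -0.2, -0.3]
finger_gap: 0.0423
gripper_force: 0.0
```

>>> send_rows:
  steps:
    - [0.5,0,0,0,0,0,28.5]
    - [0.5,0,0,0,0,0,28.5]
    - [0.5,0,0,0,0,0,28.5]
    - [0.5,0,0,0,0,0,28.5]
    - [0.5,0,0,0,0,0,28.5]

```text
time: 7.85
position: [0.6258, -0.1794, 0.3573]
tcp_rot: [-2.188, -2.248, 0.003]
contact_force: [-0.3, 0.8, 0.5]
finger_gap: 0.043
gripper_force: 0.0
```

>>> send_rows:
  steps:
    - [0.5,0.1,-0.083,0,0,0,0]
    - [0.5,0.1,-0.083,0,0,0,0]
    - [0.5,0.1,-0.083,0,0,0,0]
    - [0.5,0.1,-0.083,0,0,0,0]
    - [0.5,0.1,-0.083,0,0,0,0]

```text
time: 8.27
position: [0.5387, -0.0803, 0.3585]
tcp_rot: [-2.181, -2.257, 0.003]
contact_force: [-0.1, -0.3, 1.1]
finger_gap: 0.043
gripper_force: 0.0
```

>>> send_rows:
  steps:
    - [0.5,0.04,0,0,0,0,0]
    - [0.5,0.08,0,0,0,0,0]
    - [0.5,0.097,0,0,0,0,0]
    - [0.5,0.097,0,0,0,0,0]
    - [0.5,0.097,0,0,0,0,0]

```text
time: 8.68
position: [0.5383, 0.015, 0.3601]
tcp_rot: [-2.186, -2.256, 0.001]
contact_force: [-0.6, -0.7, 0.3]
finger_gap: 0.0428
gripper_force: 0.0
```

```bash
python3 red.py w2
```

```text
8.6833 [0.5383 0.015  0.3601] [ 0.9995  0.0317 -0.0007] [-0.5619 -0.7014  0.3484] 0.04278377268239523
red [ 259  135   17  108 1585] [266.4 187.7] 0.089 [0.5385 0.015 ] [0.5382 0.0173] 94.57521057128906 13.019255638122559 -88.50731563568115
red [ 259  135   17  108 1585] [266.4 187.7] 0.082 [0.5386 0.013 ] [0.5382 0.0154] 97.3321762084961 13.398767471313477 -88.50730538368225
yel [482  25  12  16 141] [487.5  32.7] 0.136 [0.708  0.1649] [0.708  0.1647] 13.04438591003418 12.537510871887207 15.056792259216309
yel [483 137  11  17 145] [488.1 145. ] 0.136 [0.7145 0.0732] [0.7146 0.0732] 13.196032524108887 11.914779663085938 -78.90138244628906
yel [447 236  13  15 132] [453.3 243. ] 0.136 [ 0.697  -0.0116] [ 0.6969 -0.0115] 12.918516159057617 12.81324577331543 73.74174499511719
grn [ 316   59   88   70 5418] [359.  94.] 0.055 [0.6247 0.1032] [0.623  0.1031] 87.06819152832031 61.00382995605469 0.805235743522644
grn [ 311  151   88   65 5165] [353.2 183.3] 0.055 [0.6261 0.015 ] [0.6244 0.0158] 87.26978302001953 64.55440521240234 0.9108705520629883
grn [ 321  231   66   47 1892] [359.9 249.6] 0.055 [ 0.6334 -0.0637] [ 0.6416 -0.0571] 75.02980041503906 57.856414794921875 0.27187371253967285
```

>>> send_rows:
  steps:
    - [0.5,0,0,0.04,0,0,0]
    - [0.5,0,0,0.08,0,0,0]
    - [0.5,0,0,0.11,0,0,0]
    - [0.5,0,0,0.126,0,0,0]
    - [0.5,0,0,0.126,0,0,0]

```text
time: 9.15
position: [0.5358, 0.0135, 0.2293]
tcp_rot: [-2.186, -2.247, 0.01]
contact_force: [-0.9, 0.3, -0.4]
finger_gap: 0.0425
gripper_force: 0.0
```

>>> send_rows:
  steps:
    - [0,0,0,0,0,0,0]
    - [0,0,0,0,0,0,0]
    - [0,0,0,0,0,0,0]
    - [0,0,0,0,0,0,0]
    - [0,0,0,0,0,0,0]

```text
time: 9.57
position: [0.5385, 0.0143, 0.2368]
tcp_rot: [2.187, 2.25, 0.002]
contact_force: [-1.1, -4.4, 5.5]
finger_gap: 0.0124
gripper_force: 60.3
```

>>> send_rows:
  steps:
    - [0,0,-0.01,0,0,0,0]
    - [0,0,-0.022,0,0,0,0]
    - [0,0,-0.034,0,0,0,0]
    - [0,0,-0.046,0,0,0,0]
    - [0,0,-0.058,0,0,0,0]

```text
time: 9.98
position: [0.4807, 0.0132, 0.2369]
tcp_rot: [2.186, 2.249, 0.008]
contact_force: [4.1, -1.1, 2.1]
finger_gap: 0.0125
gripper_force: 62.1
```

>>> send_rows:
  steps:
    - [0,0,-0.012,0,0,0,0]
    - [0,0,-0.024,0,0,0,0]
    - [0,0,-0.03,0,0,0,0]
    - [0,0,-0.034,0,0,0,0]
    - [0,0,-0.034,0,0,0,0]

```text
time: 10.4
position: [0.4472, 0.0125, 0.2369]
tcp_rot: [2.185, 2.247, 0.013]
contact_force: [7.7, 2.2, 0.1]
finger_gap: 0.0127
gripper_force: 61.9
```

```bash
python3 red.py w3
```

```text
10.4 [0.4472 0.0125 0.2369] [0.9995 0.0282 0.0107] [7.6568 2.1782 0.0665] 0.012702195034388486
red [ 251  156   32  170 4744] [265.9 237. ] 0.089 [0.4479 0.0203] [0.4478 0.0261] 85.81295776367188 12.85789680480957 -89.11238843202591
red [ 251  156   32  170 4744] [265.9 237. ] 0.082 [0.4481 0.0166] [0.448  0.0227] 90.94889068603516 13.627447128295898 -89.11241322755814
grn [  346    23   136   122 14018] [412.4  85.6] 0.055 [0.5327 0.1019] [0.5281 0.1014] 90.14742279052734 60.5736083984375 0.8949944972991943
grn [  334   178   137   103 11921] [400.  226.3] 0.055 [0.5341 0.0153] [0.5305 0.0182] 90.19107055664062 67.51332092285156 0.8732333183288574
```

>>> send_rows:
  steps:
    - [0,0,-0.004,0,0,0,0]
    - [0,0,-0.004,0,0,0,0]
    - [0,0,-0.004,0,0,0,0]
    - [0,0,-0.004,0,0,0,0]
    - [0,0,-0.004,0,0,0,0]

```text
time: 10.87
position: [0.4456, 0.0124, 0.2369]
tcp_rot: [2.181, 2.242, 0.023]
contact_force: [25.3, 3.5, -12.6]
finger_gap: 0.0125
gripper_force: 60.4
```

>>> send_rows:
  steps:
    - [0.5,0,0,0,0,0,0]
    - [0.5,0,0,0,0,0,0]
    - [0.5,0,0,0,0,0,0]
    - [0.5,0,0,-0.04,0,0,0]
    - [0.5,0,0,-0.08,0,0,0]

```text
time: 11.28
position: [0.44, 0.0124, 0.3121]
tcp_rot: [-2.183, -2.249, 0.009]
contact_force: [2.5, -0.0, -0.2]
finger_gap: 0.0425
gripper_force: 0.0
```

>>> send_rows:
  steps:
    - [1,0,0,-0.04,0,0,0]
    - [1,0,0,-0.08,0,0,0]
    - [1,0,0,-0.1,0,0,0]
    - [1,0,0,-0.1,0,0,0]
    - [1,0,0,-0.1,0,0,0]

```text
time: 11.7
position: [0.4416, 0.0122, 0.4159]
tcp_rot: [2.188, 2.252, 0.002]
contact_force: [-0.5, 0.9, -0.4]
finger_gap: 0.0854
gripper_force: 0.0
```

```bash
python3 red.py w4; python3 - <<'E'
from h import *; from rig import r
p,d=r.capture("top"); m=r.camera_model("top"); H,S,V=HSV(p)
for nm,mk,z,mn in (("red",((H<4)|(H>176))&(S>170)&(V>80),.082,90),("org",(H>=6)&(H<=18)&(S>150)&(V>150),.06,100),("grn",(H>45)&(H<80)&(S>110)&(V>50),.055,300)):
    for k,s,c in comps(mk,mn): print(nm,s,*rect(m,k,z))
E
```

```text
11.7 [0.4416 0.0122 0.4159] [0.9996 0.0292 0.0023] [-0.4809  0.8872 -0.3679] 0.0854391038256381
red [ 265  129   14   91 1097] [271.7 173.6] 0.089 [0.4482 0.013 ] [0.4482 0.0145] 95.26669311523438 12.862129211425781 -88.9902800321579
red [ 265  129   14   91 1097] [271.7 173.6] 0.082 [0.4484 0.0114] [0.4484 0.0129] 97.51981353759766 13.166315078735352 -88.99027097225189
yel [450  36  11  13 110] [455.  42.] 0.136 [0.6181 0.1633] [0.618  0.1633] 12.735798835754395 12.241658210754395 22.983604431152344
yel [451 129  13  13 115] [456.3 135.2] 0.136 [0.6249 0.0715] [0.6251 0.0718] 13.71607494354248 13.05782413482666 -26.01207733154297
yel [424 212  11  12 100] [428.8 217.6] 0.136 [ 0.6069 -0.0131] [ 0.6069 -0.013 ] 12.299644470214844 11.9860258102417 47.130069732666016
grn [ 312   66   75   58 3865] [348.9  94.8] 0.055 [0.5347 0.1017] [0.5335 0.1018] 87.06419372558594 61.41598129272461 0.8520310521125793
grn [ 309  143   74   56 3763] [344.8 170.5] 0.055 [0.5361 0.0134] [0.5347 0.0139] 87.30511474609375 64.45763397216797 0.4549727141857147
grn [ 305  213   70   52 2864] [335.  235.7] 0.0
[... 437 characters left out ...]
875
org [360 216  14  22 203] [ 0.4959 -0.3596] [ 0.4957 -0.3584] 56.926448822021484 35.089542388916016 -1.3021011352539062
org [105 233  16  23 216] [0.4317 0.3099] [0.4317 0.3089] 56.921356201171875 36.55774688720703 9.743260383605957
grn [  50   71   61   74 1924] [0.8095 0.4369] [0.8197 0.4412] 189.37289428710938 121.62074279785156 22.977127075195312
grn [183 191  24  16 318] [0.5607 0.1038] [0.5609 0.103 ] 65.92638397216797 38.13856887817383 85.22294616699219
grn [216 192  24  18 339] [0.5558 0.0147] [0.5592 0.0112] 62.13680648803711 46.358341217041016 -88.34700679779053
grn [249 192  24  32 686] [ 0.5396 -0.0751] [ 0.541  -0.0768] 84.14891815185547 62.420894622802734 1.5545576810836792
```

The sled reached the stop (25 N reaction). I'll hover over pocket 3 in grasp orientation for a precise look.

>>> send_rows:
  steps:
    - [1,0,0,0,0,0,-35]
    - [1,0,0,0,0,0,-35]
    - [1,0,0,0,0,0,-35]
    - [1,0,0,0,0,0,-35]
    - [1,0,0,0,0,0,-35]

```text
time: 12.22
position: [0.4412, 0.0122, 0.4118]
tcp_rot: [-1.4, -2.807, 0.003]
contact_force: [0.6, -0.1, 0.8]
finger_gap: 0.0852
gripper_force: 0.0
```

>>> send_rows:
  steps:
    - [1,0,0,0,0,0,-35]
    - [1,0,0,0,0,0,-35]
    - [1,0,0,0,0,0,-35]
    - [1,0,0,0,0,0,-35]
    - [1,0,0,0,0,0,-35]

```text
time: 12.63
position: [0.4412, 0.0122, 0.4118]
tcp_rot: [-0.491, -3.098, 0.001]
contact_force: [-0.6, -0.6, -0.8]
finger_gap: 0.0851
gripper_force: 0.0
```

>>> send_rows:
  steps:
    - [1,0,0,0,0,0,-20]
    - [1,0,0,0,0,0,-20]
    - [1,0,0,0,0,0,-20]
    - [1,0,0,0,0,0,-20]
    - [1,0,0,0,0,0,-20]

```text
time: 13.05
position: [0.4414, 0.0122, 0.4126]
tcp_rot: [0.041, -3.137, -0.001]
contact_force: [0.1, -0.6, 0.5]
finger_gap: 0.0852
gripper_force: 0.0
```

>>> send_rows:
  steps:
    - [1,-0.03,0.025,0,0,0,0]
    - [1,-0.06,0.05,0.02,0,0,0]
    - [1,-0.09,0.08,0.05,0,0,0]
    - [1,-0.098,0.087,0.055,0,0,0]
    - [1,-0.098,0.087,0.055,0,0,0]

```text
time: 13.47
position: [0.5377, 0.104, 0.3543]
tcp_rot: [0.046, -3.133, -0.0]
contact_force: [-0.6, -0.8, -0.3]
finger_gap: 0.0855
gripper_force: 0.0
```

>>> send_rows:
  steps:
    - [1,0,0,0,0,0,0]
    - [1,0,0,0,0,0,0]

```text
time: 13.63
position: [0.5369, 0.1018, 0.3593]
tcp_rot: [0.044, -3.14, 0.001]
contact_force: [-0.4, -1.4, 0.9]
finger_gap: 0.0856
gripper_force: 0.0
```

```bash
python3 red.py w5
```

```text
13.6333 [0.5369 0.1018 0.3593] [-0.0279  0.9996 -0.0004] [-0.4258 -1.4499  0.8895] 0.08564147783124795
red [ 113   80  108   21 1558] [167.4  89.7] 0.089 [0.4489 0.0139] [0.4489 0.0167] 95.80120849609375 12.8204927444458 -89.2324600815773
red [ 113   80  108   21 1558] [167.4  89.7] 0.082 [0.4485 0.0114] [0.4485 0.0143] 98.60203552246094 13.195323944091797 -89.23244512081146
red [ 24 241  16  40 242] [ 31.  260.1] 0.089 [ 0.6288 -0.1791] [ 0.6278 -0.179 ] 52.95438766479492 12.372940063476562 -3.1269378662109375
red [ 24 241  16  40 242] [ 31.  260.1] 0.082 [ 0.6336 -0.1872] [ 0.6326 -0.1871] 54.502525329589844 12.734675407409668 -3.1269683837890625
yel [330 301  17  13 152] [338.6 306.8] 0.136 [0.6177 0.1634] [0.6175 0.1632] 12.577552795410156 12.388995170593262 32.10032653808594
yel [219 307  21  13 183] [227.8 313. ] 0.136 [0.6246 0.0723] [0.625  0.0721] 14.715965270996094 13.977829933166504 -53.209903717041016
org [ 451   68   30   56 1059] [465.1  94.8] 0.06 [0.4313 0.3074] [0.4311 0.3063] 58.439796447753906 37.0401496887207 9.932249069213867
org [ 451   68   30   56 1059] [465.1  94.8] 0.095 [0.4356 0.2802] [0.4355 0.2792] 50.82000732421875 32.21061706542969 9.932205200195312
grn [ 144  139   68   85 5268] [178.6 180.3] 0.055 [0.5368 0.0144] [0.5352 0.0153] 85.72023010253906 66.08680725097656 0.8292638063430786
grn [ 235  138   66   88 5527] [266.9 181.2] 0.055 [0.5354 0.1019] [0.5339 0.1018] 85.38216400146484 61.36212921142578 0.6600067019462585
grn [  72  141   64   80 4360] [104.5 180.2] 0.055 [ 0.538  -0.0716] [ 0.5364 -0.0698] 85.50594329833984 74.34025573730469 0.8997358679771423
```

View pics/w5.png

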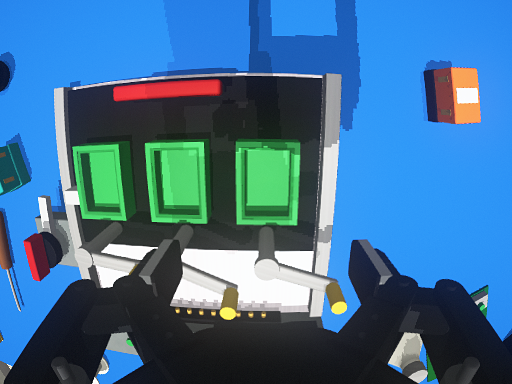

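The wrist view shows the pockets at (267,181), (177,180) and (104,180), and the left relay at (465,95) still in place. Moving to it.

>>> send_rows:
  steps:
    - [1,0.05,0.105,0,0,0,0]
    - [1,0.05,0.105,0,0,0,0]
    - [1,0.05,0.105,0,0,0,0]
    - [1,0.05,0.105,0,0,0,0]

```text
time: 14.02
position: [0.4818, 0.208, 0.3611]
tcp_rot: [-0.05, 3.14, 0.004]
contact_force: [-0.4, 0.2, -0.9]
finger_gap: 0.0855
gripper_force: 0.0
```

>>> send_rows:
  steps:
    - [1,0.05,0.105,0,0,0,-8.2]
    - [1,0.05,0.105,0,0,0,-8.2]
    - [1,0.05,0.105,0,0,0,-8.2]
    - [1,0.05,0.105,0,0,0,-8.2]
    - [1,0.05,0.105,0,0,0,-8.2]

```text
time: 14.43
position: [0.4305, 0.3093, 0.361]
tcp_rot: [-0.272, 3.128, 0.001]
contact_force: [0.7, -0.0, 0.1]
finger_gap: 0.0855
gripper_force: 0.0
```

>>> send_rows:
  steps:
    - [1,0,0,0.02,0,0,0]
    - [1,0,0,0.05,0,0,0]
    - [1,0,0,0.06,0,0,0]
    - [1,0,0,0.06,0,0,0]
    - [1,0,0,0.06,0,0,0]

```text
time: 14.85
position: [0.4316, 0.308, 0.2998]
tcp_rot: [0.267, -3.13, 0.001]
contact_force: [0.2, -0.2, -0.1]
finger_gap: 0.0852
gripper_force: 0.0
```

```bash
python3 red.py w6
```

```text
14.85 [0.4316 0.308  0.2998] [-0.1694  0.9856 -0.0005] [ 0.1753 -0.1941 -0.093 ] 0.08517498132669254
org [ 243  168   51   74 2716] [268.  203.4] 0.06 [0.4307 0.3086] [0.4292 0.3083] 57.65864944458008 36.846282958984375 9.727468490600586
org [ 243  168   51   74 2716] [268.  203.4] 0.095 [0.4189 0.3063] [0.4176 0.306 ] 47.99806213378906 30.67274284362793 9.72745418548584
grn [   0  204   90   94 5588] [ 42.  250.4] 0.055 [0.5301 0.0759] [0.5237 0.0872] 148.5128173828125 97.34629821777344 -89.12385612726212
```

>>> send_rows:
  steps:
    - [1,0,0,0.03,0,0,0]
    - [1,0,0,0.06,0,0,0]
    - [1,0,0,0.085,0,0,0]
    - [1,0,0,0.1,0,0,0]
    - [1,0,0,0.1,0,0,0]

```text
time: 15.32
position: [0.4306, 0.3082, 0.1977]
tcp_rot: [0.269, -3.126, 0.003]
contact_force: [-0.4, -1.1, -0.9]
finger_gap: 0.0855
gripper_force: 0.0
```

>>> send_rows:
  steps:
    - [0,0,0,0,0,0,0]
    - [0,0,0,0,0,0,0]
    - [0,0,0,0,0,0,0]
    - [0,0,0,0,0,0,0]
    - [0,0,0,0,0,0,0]

```text
time: 15.73
position: [0.4321, 0.3095, 0.202]
tcp_rot: [-0.27, 3.126, 0.003]
contact_force: [-0.8, -0.6, 5.4]
finger_gap: 0.0395
gripper_force: 61.3
```

>>> send_rows:
  steps:
    - [0,0,0,-0.01,0,0,0]
    - [0,0,0,-0.04,0,0,0]
    - [0,0,0,-0.08,0,0,0]
    - [0,0,0,-0.12,0,0,0]
    - [0,0,0,-0.14,0,0,0]

```text
time: 16.15
position: [0.4317, 0.3093, 0.3458]
tcp_rot: [-0.269, 3.123, 0.005]
contact_force: [0.4, 0.6, -0.6]
finger_gap: 0.0391
gripper_force: 60.7
```

>>> send_rows:
  steps:
    - [0,-0.01,-0.03,0,0,0,0]
    - [0,-0.02,-0.06,0,0,0,0]
    - [0,-0.03,-0.09,0,0,0,0]
    - [0,-0.035,-0.11,0,0,0,0]
    - [0,-0.035,-0.11,0,0,0,0]

```text
time: 16.57
position: [0.4853, 0.2039, 0.3402]
tcp_rot: [-0.264, 3.13, -0.002]
contact_force: [0.5, 0.2, -1.2]
finger_gap: 0.0393
gripper_force: 61.1
```

>>> send_rows:
  steps:
    - [0,-0.01,-0.03,0,0,0,3]
    - [0,-0.02,-0.06,0,0,0,6]
    - [0,-0.03,-0.09,0,0,0,8.7]
    - [0,-0.034,-0.11,0,0,0,8.7]
    - [0,-0.034,-0.11,0,0,0,8.7]

```text
time: 16.98
position: [0.5376, 0.1018, 0.34]
tcp_rot: [-0.026, 3.141, -0.002]
contact_force: [-0.4, 0.3, -1.2]
finger_gap: 0.0391
gripper_force: 61.3
```

>>> send_rows:
  steps:
    - [0,0,0,0,0,0,0]
    - [0,0,0,0,0,0,0]
    - [0,0,0,0,0,0,0]

```text
time: 17.23
position: [0.5362, 0.1051, 0.3397]
tcp_rot: [0.034, -3.141, -0.001]
contact_force: [-0.7, 0.1, -0.6]
finger_gap: 0.0393
gripper_force: 61.3
```

```bash
python3 red.py w7
```

```text
17.2333 [0.5362 0.1051 0.3397] [-0.0216  0.9998  0.0004] [-0.6828  0.0561 -0.6154] 0.03925116872929483
red [  99   79  112   24 1644] [157.5  90.5] 0.089 [0.4489 0.0143] [0.4494 0.0191] 94.12487030029297 12.491202354431152 -89.37207597494125
red [  99   79  112   24 1644] [157.5  90.5] 0.082 [0.4485 0.0115] [0.4489 0.0165] 97.12311553955078 12.889108657836914 -89.37206143140793
red [ 12 249  18  41 226] [ 20.2 268.8] 0.089 [ 0.6286 -0.1789] [ 0.6275 -0.179 ] 53.58415222167969 12.12712574005127 -2.6806869506835938
red [ 12 249  18  41 226] [ 20.2 268.8] 0.082 [ 0.6338 -0.1878] [ 0.6327 -0.1879] 55.29100799560547 12.513423919677734 -2.6806869506835938
yel [218 301   8  20 121] [222.  311.7] 0.136 [0.606  0.0731] [0.607  0.0734] 18.95039939880371 5.227501392364502 -2.7377395629882812
org [ 220  189   91  137 8348] [265.9 254.4] 0.06 [0.6104 0.1052] [0.6011 0.1058] 153.41761779785156 83.27896881103516 1.009696125984192
org [ 220  189   91  137 8348] [265.9 254.4] 0.095 [0.5898 0.1048] [0.5818 0.1053] 131.83145141601562 71.56141662597656 1.009701132774353
grn [ 229  141   70   43 2494] [262.9 158.9] 0.055 [0.5112 0.1016] [0.5082 0.1012] 60.693443298339844 37.29392623901367 -89.01564401388168
grn [ 133  142   72   91 5946] [169.9 186.1] 0.055 [0.5368 0.015 ] [0.5348 0.0158] 85.77766418457031 66.93961334228516 1.1383053064346313
grn [  59  145   68   84 4747] [ 93.3 186.1] 0.055 [ 0.5379 -0.0708] [ 0.5361 -0.0689] 85.59339904785156 75.67593383789062 1.1378732919692993
```

View pics/w7.png

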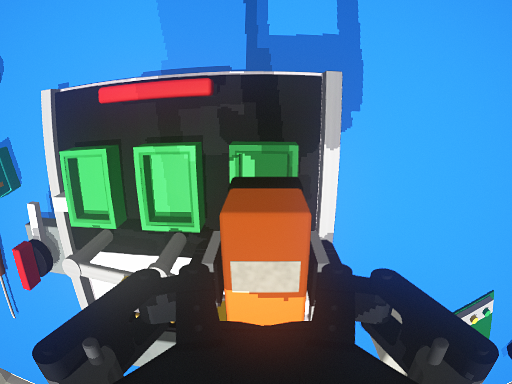

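The relay is held upright above pocket 3 (socket top edge at (263,159)). I'll centre it and insert.

>>> send_rows:
  steps:
    - [0,-0.002,-0.0025,0.02,0,0,0]
    - [0,-0.002,-0.0025,0.04,0,0,0]
    - [0,-0.002,-0.0025,0.06,0,0,0]
    - [0,-0.002,-0.0025,0.072,0,0,0]
    - [0,-0.002,-0.0025,0.072,0,0,0]

```text
time: 17.7
position: [0.5372, 0.1022, 0.2643]
tcp_rot: [0.033, -3.135, 0.001]
contact_force: [-0.7, -0.4, -2.3]
finger_gap: 0.0391
gripper_force: 61.3
```

>>> send_rows:
  steps:
    - [0,0,0,0,0,0,0]
    - [0,0,0,0.003,0,0,0]
    - [0,0,0,0.006,0,0,0]
    - [0,0,0,0.009,0,0,0]
    - [0,0,0,0.012,0,0,0]

```text
time: 18.12
position: [0.5391, 0.1016, 0.2563]
tcp_rot: [-0.032, 3.14, 0.0]
contact_force: [0.8, 0.1, -2.5]
finger_gap: 0.0393
gripper_force: 61.3
```

>>> send_rows:
  steps:
    - [0,0,0,0.003,0,0,0]
    - [0,0,0,0.006,0,0,0]
    - [0,0,0,0.009,0,0,0]
    - [0,0,0,0.012,0,0,0]
    - [0,0,0,0.012,0,0,0]

```text
time: 18.53
position: [0.5385, 0.1016, 0.2428]
tcp_rot: [0.032, -3.14, -0.0]
contact_force: [0.5, -0.2, -2.0]
finger_gap: 0.0393
gripper_force: 61.3
```

>>> send_rows:
  steps:
    - [0,0,0,0.002,0,0,0]
    - [0,0,0,0.004,0,0,0]
    - [0,0,0,0.006,0,0,0]
    - [0,0,0,0.008,0,0,0]
    - [0,0,0,0.009,0,0,0]

```text
time: 18.95
position: [0.5398, 0.1017, 0.2369]
tcp_rot: [-0.032, 3.139, -0.0]
contact_force: [-3.3, 0.7, 12.6]
finger_gap: 0.0389
gripper_force: 62.8
```

>>> send_rows:
  steps:
    - [0,0,0,0,0,0,0]
    - [0,0,0,0,0,0,0]

```text
time: 19.12
position: [0.5399, 0.1017, 0.237]
tcp_rot: [-0.032, 3.138, 0.0]
contact_force: [-1.3, 0.3, 7.1]
finger_gap: 0.0393
gripper_force: 62.3
```

Seated: contact at z 0.237, as predicted. I'll release, rise and check.

>>> send_rows:
  steps:
    - [0.7,0,0,0,0,0,0]
    - [0.7,0,0,0,0,0,0]
    - [0.7,0,0,0,0,0,0]
    - [0.7,0,0,0,0,0,0]
    - [0.7,0,0,-0.02,0,0,0]

```text
time: 19.53
position: [0.5368, 0.1013, 0.2503]
tcp_rot: [0.032, -3.133, 0.001]
contact_force: [-0.9, -0.8, -1.6]
finger_gap: 0.0599
gripper_force: 0.0
```

>>> send_rows:
  steps:
    - [0.5,0,0,-0.04,0,0,0]
    - [0.5,0,0,-0.08,0,0,0]
    - [0.5,0,0,-0.11,0,0,0]
    - [0.5,0,0,-0.11,0,0,0]
    - [0.5,0,0,-0.11,0,0,0]

```text
time: 19.95
position: [0.5394, 0.1016, 0.3675]
tcp_rot: [-0.032, 3.136, 0.001]
contact_force: [-0.2, -1.2, -1.3]
finger_gap: 0.043
gripper_force: 0.0
```

>>> send_rows:
  steps:
    - [0.5,0,0,0,0,0,0]
    - [0.5,0,0,0,0,0,0]
    - [0.5,0,0,0,0,0,0]

```text
time: 20.2
position: [0.5383, 0.1015, 0.3624]
tcp_rot: [0.032, -3.138, 0.0]
contact_force: [0.0, -0.2, -0.2]
finger_gap: 0.0426
gripper_force: 0.0
```

```bash
python3 red.py w8|grep -v grn; python3 - <<'E'
from h import *; from rig import r
s,d=r.capture("scene"); m=r.camera_model("scene"); H,S,V=HSV(s); W=cloud(m,d)
for k,st,c in comps((H>=4)&(H<=18)&(S>150)&(V>120),30):
    if c[1]<260 and c[0]<400: print(st,c,np.percentile(W[k],[10,50,90],axis=0).ravel())
E
```

```text
20.2 [0.5383 0.1015 0.3624] [-0.0202  0.9998 -0.0003] [ 0.0272 -0.1594 -0.2375] 0.04264016475850529
red [ 115   81  106   22 1531] [168.8  91.8] 0.089 [0.4507 0.0141] [0.4506 0.0172] 95.19347381591797 13.035968780517578 -88.92653679847717
red [ 115   81  106   22 1531] [168.8  91.8] 0.082 [0.4502 0.0117] [0.4501 0.0149] 97.93860626220703 13.411895751953125 -88.92662835121155
red [ 26 241  16  40 227] [ 32.9 259.9] 0.089 [ 0.6288 -0.1796] [ 0.6274 -0.1794] 53.48468017578125 11.883890151977539 -3.965301513671875
red [ 26 241  16  40 227] [ 32.9 259.9] 0.082 [ 0.6335 -0.1876] [ 0.6321 -0.1874] 55.027015686035156 12.226597785949707 -3.965301513671875
yel [221 288  17  31 259] [228.5 308.2] 0.136 [0.6178 0.0723] [0.6228 0.0715] 31.71319580078125 13.452329635620117 -3.1911163330078125
org [ 243  162   46   69 2288] [265.6 195.3] 0.06 [0.5494 0.1005] [0.548  0.1006] 68.32041931152344 43.31562805175781 1.1777759790420532
org [ 243  162   46   69 2288] [265.6 195.3] 0.095 [0.5386 0.1003] [0.5374 0.1004] 59.52080154418945 37.73659896850586 1.1777284145355225
[265   0  68  19 203] [299.7931   8.4483] [-0.748   1.3051 -0.1539 -0.5571  1.3572 -0.1489 -0.5084  1.6009 -0.1421]
[320  31  25  16  90] [333.8222  37.3556] [-0.5343  1.6423 -0.4558 -0.5102  1.7869 -0.4486 -0.4922  1.8724 -0.4429]
[275 156  19  21 209] [283.9856 166.311 ] [0.5195 0.0808 0.0705 0.5556 0.0907 0.0933 0.5701 0.1136 0.0975]
[  0 195  10  24  49] [  4.3265 207.3061] [ 0.0921 -0.6609  0.1111  0.1436 -0.6417  0.1191  0.1698 -0.6408  0.1225]
[150 232  22  25 215] [161.0465 245.1535] [ 0.4774 -0.38    0.0371  0.5191 -0.3658  0.0596  0.5268 -0.35    0.0628]
```

View pics/w8.png

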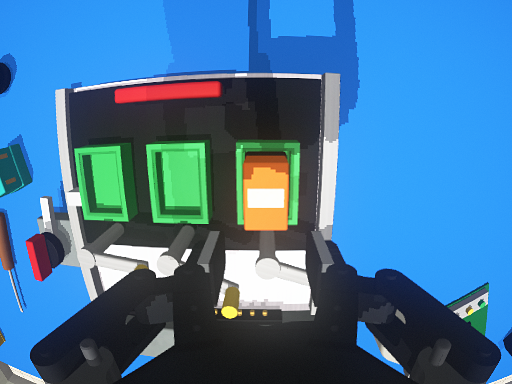

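The relay sits in pocket 3 (top at about 0.095). Lever 3's post is at (267,268). I'll grip its pin next.

>>> send_rows:
  steps:
    - [0.5,-0.03,0.022,0,0,0,0]
    - [0.5,-0.06,0.044,0,0,0,0]
    - [0.5,-0.083,0.061,0,0,0,0]
    - [0.5,-0.083,0.061,0,0,0,0]
    - [0.5,-0.083,0.061,0,0,0,0]

```text
time: 20.72
position: [0.6211, 0.165, 0.3632]
tcp_rot: [0.034, -3.139, 0.001]
contact_force: [0.1, -0.3, 0.5]
finger_gap: 0.0428
gripper_force: 0.0
```

>>> send_rows:
  steps:
    - [0.5,0,0,0.02,0,0,0]
    - [0.5,0,0,0.04,0,0,0]
    - [0.5,0,0,0.06,0,0,0]
    - [0.5,0,0,0.078,0,0,0]
    - [0.5,0,0,0.078,0,0,0]

```text
time: 21.13
position: [0.6181, 0.1632, 0.2815]
tcp_rot: [0.031, -3.132, 0.003]
contact_force: [-1.4, -0.5, -0.7]
finger_gap: 0.0426
gripper_force: 0.0
```

>>> send_rows:
  steps:
    - [0,0,0,0,0,0,0]
    - [0,0,0,0,0,0,0]
    - [0,0,0,0,0,0,0]
    - [0,0,0,0,0,0,0]
    - [0,0,0,0,0,0,0]

```text
time: 21.55
position: [0.621, 0.1647, 0.2886]
tcp_rot: [-0.032, 3.138, 0.002]
contact_force: [1.0, 3.7, 1.3]
finger_gap: 0.0118
gripper_force: 58.7
```

```bash
python3 - <<'E'
from h import *; from rig import r
o=r.observe(); T=tool(o); print(o["position"],o["finger_gap"],o["contact_force"])
a1=np.degrees(np.arctan2(.0610,.018))
pin=o["position"][:2]; piv=np.array([.6016,.1028]); v=pin-piv; print(np.linalg.norm(v))
# lever angle from -jig x toward +y ; world dir = 180-th+1.2
w=np.degrees(np.arctan2(v[1],v[0])); print("world ang",w)
end=181.2
for a in np.linspace(w,end,16)[1:]:
    t=piv+.064*np.array([np.cos(np.radians(a)),np.sin(np.radians(a))])
    print(round(a,1),(T.inv().apply([*(t-pin),0])*1000).round(1))
E
```

```text
[0.621  0.1647 0.2886] 0.011751690687877715 [1.0285 3.6782 1.2998]
0.06486864183781525
world ang 72.60844210678108
79.8 [ 8.1  1.3 -0. ]
87.1 [16.1  2.3 -0. ]
94.3 [24.2  2.4 -0.1]
101.6 [32.2  1.4 -0.1]
108.8 [40.  -0.5 -0.1]
116.0 [47.6 -3.4 -0.1]
123.3 [54.7 -7.3 -0.2]
130.5 [ 61.2 -12.   -0.2]
137.8 [ 67.1 -17.5  -0.2]
145.0 [ 72.3 -23.7  -0.3]
152.2 [ 76.7 -30.6  -0.3]
159.5 [ 80.1 -37.9  -0.3]
166.7 [ 82.6 -45.6  -0.3]
174.0 [ 84.1 -53.5  -0.3]
181.2 [ 84.6 -61.6  -0.3]
```

>>> send_rows:
  steps:
    - [0,0.008,0.0013,0,0,0,0]
    - [0,0.016,0.0023,0,0,0,0]
    - [0,0.024,0.0024,0,0,0,0]
    - [0,0.032,0.0014,0,0,0,0]
    - [0,0.04,-0.0005,0,0,0,0]

```text
time: 21.97
position: [0.5806, 0.1651, 0.2886]
tcp_rot: [-0.033, 3.138, 0.01]
contact_force: [4.4, 14.0, -0.2]
finger_gap: 0.0116
gripper_force: 59.2
```

>>> send_rows:
  steps:
    - [0,0.0076,-0.003,0,0,0,0]
    - [0,0.0147,-0.0068,0,0,0,0]
    - [0,0.0212,-0.0115,0,0,0,0]
    - [0,0.027,-0.017,0,0,0,0]
    - [0,0.0323,-0.0232,0,0,0,0]

```text
time: 22.38
position: [0.5481, 0.1405, 0.2883]
tcp_rot: [-0.034, 3.141, 0.006]
contact_force: [-0.1, 3.1, 1.6]
finger_gap: 0.0117
gripper_force: 58.6
```

>>> send_rows:
  steps:
    - [0,0.0044,-0.007,0,0,0,0]
    - [0,0.0078,-0.0142,0,0,0,0]
    - [0,0.0103,-0.0219,0,0,0,0]
    - [0,0.0118,-0.03,0,0,0,0]
    - [0,0.0123,-0.038,0,0,0,0]

```text
time: 22.8
position: [0.5371, 0.1002, 0.2873]
tcp_rot: [-0.033, 3.14, -0.002]
contact_force: [0.3, 1.2, 0.9]
finger_gap: 0.0002
gripper_force: 0.0
```

>>> send_rows:
  steps:
    - [0,0,-0.002,0,0,0,0]
    - [0,0,-0.003,0,0,0,0]
    - [0,0,-0.003,0,0,0,0]

```text
time: 23.05
position: [0.5376, 0.0974, 0.287]
tcp_rot: [-0.031, 3.141, -0.0]
contact_force: [-0.5, 0.4, 0.3]
finger_gap: -0.0003
gripper_force: 0.0
```

>>> send_rows:
  steps:
    - [0,0,0,-0.03,0,0,0]
    - [0,0,0,-0.07,0,0,0]
    - [0.5,0.02,0,-0.1,0,0,0]
    - [0.5,0.04,0,-0.1,0,0,0]
    - [0.5,0.04,0,-0.1,0,0,0]

```text
time: 23.47
position: [0.4962, 0.0973, 0.3897]
tcp_rot: [-0.033, 3.137, 0.001]
contact_force: [0.5, 0.2, -0.3]
finger_gap: 0.0359
gripper_force: 0.0
```

```bash
python3 red.py w9|grep -v grn
```

```text
23.4667 [0.4962 0.0973 0.3897] [-0.0208  0.9998  0.0004] [ 0.5476  0.198  -0.3456] 0.03594652534965336
red [ 133  145   96   15 1304] [181.2 152.2] 0.089 [0.4669 0.0135] [0.4668 0.0158] 95.56590270996094 13.16153621673584 -89.17109698057175
red [ 133  145   96   15 1304] [181.2 152.2] 0.082 [0.468  0.0114] [0.4679 0.0138] 98.04902648925781 13.50351333618164 -89.17108517885208
red [ 48 260  16  35 209] [ 55.2 277.2] 0.089 [ 0.6286 -0.1796] [ 0.628  -0.1795] 53.483551025390625 12.169746398925781 -2.7787322998046875
red [ 48 260  16  35 209] [ 55.2 277.2] 0.082 [ 0.634  -0.1867] [ 0.6333 -0.1867] 54.87325668334961 12.485957145690918 -2.7786712646484375
yel [279 245  16  28 354] [286.1 258.5] 0.136 [0.5492 0.1153] [0.549 0.115] 27.307270050048828 12.33447265625 7.29720401763916
org [ 249  216   40   54 1173] [266.4 237.4] 0.06 [0.5728 0.1012] [0.5657 0.0988] 66.51924133300781 42.75463104248047 1.2523094415664673
org [ 249  216   40   54 1173] [266.4 237.4] 0.095 [0.5554 0.1004] [0.5491 0.0983] 58.71706771850586 37.7399787902832 1.2528821229934692
```

View pics/w9.png

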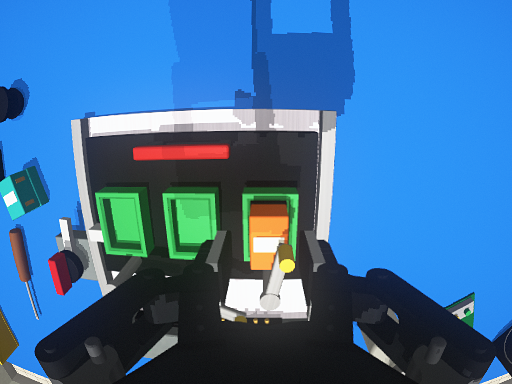

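Lever 3 is nearly shut, but the grip slipped off and the sled crept 18 mm in. I'll finish the lever by pushing its pin with closed fingers from the +y side.

>>> send_rows:
  steps:
    - [0,-0.03,0.03,0,0,0,0]
    - [0,-0.06,0.052,0,0,0,0]
    - [0,-0.06,0.052,0,0,0,0]
    - [0,-0.06,0.052,0,0,0,0]
    - [0,-0.06,0.052,0,0,0,0]

```text
time: 23.93
position: [0.5565, 0.1503, 0.3848]
tcp_rot: [0.032, -3.138, 0.001]
contact_force: [-0.2, -0.2, 0.0]
finger_gap: 0.0003
gripper_force: 0.0
```

>>> send_rows:
  steps:
    - [0,0,0,0.03,0,0,0]
    - [0,0,0,0.06,0,0,0]
    - [0,0,0,0.09,0,0,0]
    - [0,0,0,0.1,0,0,0]
    - [0,0,0,0.1,0,0,0]

```text
time: 24.35
position: [0.5545, 0.1495, 0.283]
tcp_rot: [0.031, -3.134, 0.002]
contact_force: [-0.5, -0.3, 0.5]
finger_gap: 0.0001
gripper_force: 0.0
```

>>> send_rows:
  steps:
    - [0,0,0,0,0,0,0]
    - [0,0,-0.005,0,0,0,0]
    - [0,0,-0.01,0,0,0,0]
    - [0,0,-0.015,0,0,0,0]
    - [0,0,-0.02,0,0,0,0]

```text
time: 24.77
position: [0.557, 0.1298, 0.2883]
tcp_rot: [-0.031, 3.139, 0.001]
contact_force: [-0.9, 1.8, 0.6]
finger_gap: -0.0003
gripper_force: 0.5
```

>>> send_rows:
  steps:
    - [0,0,-0.002,0,0,0,0]
    - [0,0,-0.004,0,0,0,0]
    - [0,0,-0.006,0,0,0,0]
    - [0,0,-0.008,0,0,0,0]
    - [0,0,-0.009,0,0,0,0]

```text
time: 25.18
position: [0.5569, 0.1226, 0.2872]
tcp_rot: [-0.03, 3.141, 0.01]
contact_force: [-0.5, 13.3, 1.7]
finger_gap: 0.0003
gripper_force: 6.4
```

Lever 3 hit its stop at 13 N. I'll take the sled back to the stop by hooking closed fingers behind the bar.

>>> send_rows:
  steps:
    - [0,0,0.012,0,0,0,0]
    - [0,0,0.012,-0.03,0,0,0]
    - [0,0,0.012,-0.07,0,0,0]
    - [0,0,0.012,-0.1,0,0,0]
    - [0,0,0.012,-0.1,0,0,0]

```text
time: 25.6
position: [0.5582, 0.1338, 0.3951]
tcp_rot: [-0.032, 3.128, 0.001]
contact_force: [0.1, 0.4, 1.3]
finger_gap: 0.0002
gripper_force: 0.0
```

>>> send_rows:
  steps:
    - [0,0.02,-0.04,0,0,0,0]
    - [0,0.04,-0.08,0,0,0,0]
    - [0,0.066,-0.118,0,0,0,0]
    - [0,0.066,-0.118,0,0,0,0]
    - [0,0.066,-0.118,0,0,0,0]

```text
time: 26.02
position: [0.4919, 0.0123, 0.3864]
tcp_rot: [0.027, -3.141, 0.001]
contact_force: [0.0, 0.8, -0.5]
finger_gap: 0.0001
gripper_force: 0.0
```

```bash
python3 red.py w10|grep -v grn;python3 - <<'E'
from h import *; from rig import r
p,d=r.capture("top"); m=r.camera_model("top"); H,S,V=HSV(p)
for nm,mk,z,mn in (("red",((H<4)|(H>176))&(S>170)&(V>80),.082,90),("org",(H>=6)&(H<=18)&(S>150)&(V>150),.06,60),("yel",(H>=20)&(H<34)&(S>140)&(V>120),.136,12)):
    for k,s,c in comps(mk,mn): 
        if s[0]<400 and s[1]>130: print(nm,s,*rect(m,k,z))
E
```

```text
26.0167 [0.4919 0.0123 0.3864] [-0.0169  0.9999 -0.0009] [ 0.0067  0.7537 -0.5124] 6.837894414003184e-05
red [ 214  152  105   15 1473] [266.  159.4] 0.089 [0.4662 0.0109] [0.4665 0.011 ] 95.70100402832031 12.973519325256348 -88.8226146697998
red [ 214  152  105   15 1473] [266.  159.4] 0.082 [0.4674 0.011 ] [0.4677 0.011 ] 98.2156753540039 13.314412117004395 -88.82258725166321
red [ 99 274  15  33 253] [106.4 290. ] 0.089 [ 0.6265 -0.1801] [ 0.625  -0.1802] 48.86082077026367 12.71823501586914 -3.2130966186523438
red [ 99 274  15  33 253] [106.4 290. ] 0.082 [ 0.632  -0.1851] [ 0.6304 -0.1851] 50.1446647644043 13.052414894104004 -3.2131118774414062
yel [339 226  12  12  64] [342.1 229.8] 0.136 [0.5144 0.074 ] [0.5149 0.0743] 12.953643798828125 6.596941947937012 -40.31648254394531
yel [352 249  22  28 371] [362.3 263.1] 0.136 [0.5471 0.0967] [0.5473 0.097 ] 31.42026710510254 13.157222747802734 35.850399017333984
yel [  0 336  27  44 101] [ 12.5 363.4] 0.136 [ 0.797  -0.4144] [ 0.7971 -0.4158] 127.3228988647461 61.562400817871094 -35.16163635253906
org [  0 160  13  41 295] [  4.9 182.
[... 384 characters left out ...]
  48 574] [353.6 241.6] 0.095 [0.5519 0.0997] [0.546  0.1001] 53.61726379394531 38.09917068481445 1.6169874668121338
red [298 163   7  21 112] [ 0.6313 -0.1798] [ 0.6296 -0.1795] 55.05620193481445 15.322246551513672 -4.478218078613281
red [207 230  27   6 119] [0.4678 0.0293] [0.4682 0.0269] 67.31372833251953 12.885610580444336 -88.46724426746368
org [360 216  14  22 204] [ 0.4959 -0.3596] [ 0.4955 -0.3584] 56.926448822021484 35.073402404785156 -1.3021011352539062
yel [202 158   5   5  17] [0.6453 0.074 ] [0.6452 0.0741] 10.966872215270996 9.028877258300781 48.135765075683594
yel [236 166   4   5  17] [ 0.6279 -0.0119] [ 0.6277 -0.0113] 10.367231369018555 7.566877841949463 1.9589548110961914
```

View pics/w10.png

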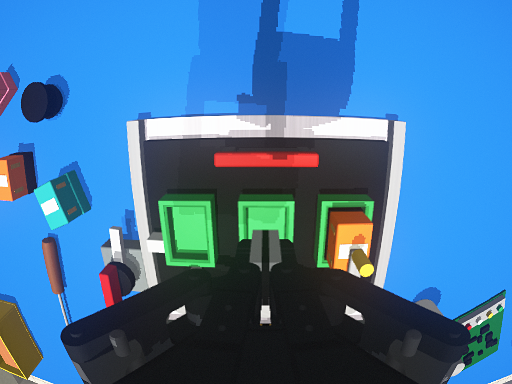

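Lever 3 now points across the relay (pin at (362,263)). The bar is at (266,159). I'll hook it and pull.

>>> send_rows:
  steps:
    - [0,0,0,0.04,0,0,0]
    - [0,-0.001,0,0.08,0,0,0]
    - [0,-0.001,0,0.115,0,0,0]
    - [0,-0.001,0,0.14,0,0,0]
    - [0,-0.001,0,0.147,0,0,0]

```text
time: 26.53
position: [0.4924, 0.0154, 0.2344]
tcp_rot: [0.035, -3.132, -0.001]
contact_force: [-0.5, -0.2, -0.7]
finger_gap: 0.0002
gripper_force: 0.0
```

>>> send_rows:
  steps:
    - [0,0,0,0,0,0,0]
    - [0,0.007,0,0,0,0,0]
    - [0,0.014,0,0,0,0,0]
    - [0,0.02,0,0,0,0,0]
    - [0,0.025,0,0,0,0,0]

```text
time: 26.95
position: [0.4695, 0.0136, 0.2422]
tcp_rot: [-0.031, 3.136, 0.0]
contact_force: [3.5, 2.0, 1.8]
finger_gap: 0.0001
gripper_force: 1.8
```

>>> send_rows:
  steps:
    - [0,0.002,0,0,0,0,0]
    - [0,0.004,0,0,0,0,0]
    - [0,0.006,0,0,0,0,0]
    - [0,0.008,0,0,0,0,0]
    - [0,0.008,0,0,0,0,0]

```text
time: 27.37
position: [0.4639, 0.0132, 0.2419]
tcp_rot: [-0.03, 3.123, 0.0]
contact_force: [22.1, 2.4, -12.3]
finger_gap: 0.0003
gripper_force: 10.6
```

>>> send_rows:
  steps:
    - [0,-0.012,0,0,0,0,0]
    - [0,-0.012,0,-0.04,0,0,0]
    - [0,-0.012,0,-0.08,0,0,0]
    - [0,-0.012,0,-0.12,0,0,0]
    - [0,-0.012,0,-0.12,0,0,0]

```text
time: 27.78
position: [0.4747, 0.0132, 0.369]
tcp_rot: [-0.032, 3.128, -0.003]
contact_force: [1.5, -0.2, 1.2]
finger_gap: -0.0002
gripper_force: 0.0
```

>>> send_rows:
  steps:
    - [0.7,-0.006,-0.186,0,0,0,0]
    - [0.7,-0.006,-0.186,0,0,0,0]
    - [0.7,-0.006,-0.186,0,0,0,0]
    - [0.7,-0.006,-0.186,0,0,0,0]
    - [0.7,-0.006,-0.186,0,0,0,0]

```text
time: 28.2
position: [0.4819, -0.1758, 0.3597]
tcp_rot: [0.027, -3.14, 0.002]
contact_force: [0.1, 1.0, -0.7]
finger_gap: 0.0592
gripper_force: 0.0
```

>>> send_rows:
  steps:
    - [0.7,-0.006,-0.186,0,0,0,2.4]
    - [0.7,-0.006,-0.186,0,0,0,2.4]
    - [0.7,-0.006,-0.186,0,0,0,2.4]
    - [0.7,-0.006,-0.186,0,0,0,2.4]
    - [0.7,-0.006,-0.186,0,0,0,2.4]

```text
time: 28.62
position: [0.4914, -0.3621, 0.3593]
tcp_rot: [-0.039, -3.14, 0.001]
contact_force: [-0.8, 0.5, 0.8]
finger_gap: 0.0601
gripper_force: 0.0
```

>>> send_rows:
  steps:
    - [0.7,0,0,0.03,0,0,0]
    - [0.7,0,0,0.06,0,0,0]
    - [0.7,0,0,0.06,0,0,0]
    - [0.7,0,0,0.06,0,0,0]
    - [0.7,0,0,0.06,0,0,0]

```text
time: 29.03
position: [0.4926, -0.3581, 0.3008]
tcp_rot: [0.034, 3.141, -0.001]
contact_force: [-0.3, -0.5, 1.3]
finger_gap: 0.0598
gripper_force: 0.0
```

```bash
python3 red.py w11
```

```text
29.0333 [ 0.4926 -0.3581  0.3008] [ 0.0214  0.9998 -0.0005] [-0.3488 -0.5205  1.2998] 0.05984039781576782
yel [ 14 262  61  69 707] [ 44.4 281.7] 0.136 [ 0.5357 -0.5154] [ 0.5205 -0.5119] 52.93394470214844 50.292816162109375 17.27290916442871
org [ 236  170   50   74 2674] [260.5 205.5] 0.06 [ 0.4942 -0.3633] [ 0.4926 -0.3632] 58.24061965942383 36.78395462036133 -1.2031402587890625
org [ 236  170   50   74 2674] [260.5 205.5] 0.095 [ 0.4819 -0.3625] [ 0.4806 -0.3623] 48.527217864990234 30.649112701416016 -1.2031021118164062
grn [ 485  194   27   79 1270] [502.5 232.6] 0.055 [ 0.5395 -0.1193] [ 0.533  -0.1152] 103.05448150634766 41.335453033447266 20.910947799682617
```

View pics/w11.png

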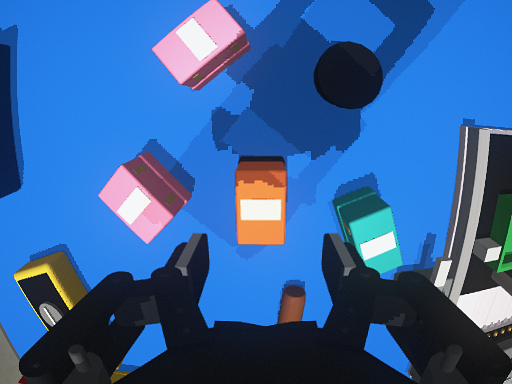

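The right relay is at (260,205), with pink and turquoise look-alikes clear of the fingers. I'll grasp it and carry it to pocket 1.

>>> send_rows:
  steps:
    - [0.7,-0.0025,-0.0035,0.03,0,0,0]
    - [0.7,-0.0025,-0.0035,0.06,0,0,0]
    - [0.7,-0.0025,-0.0035,0.085,0,0,0]
    - [0.7,-0.0025,-0.0035,0.099,0,0,0]
    - [0.7,-0.0025,-0.0035,0.099,0,0,0]

```text
time: 29.5
position: [0.4943, -0.3608, 0.1986]
tcp_rot: [-0.033, -3.138, -0.004]
contact_force: [0.6, 0.4, -0.5]
finger_gap: 0.0598
gripper_force: 0.0
```

>>> send_rows:
  steps:
    - [0,0,0,0,0,0,0]
    - [0,0,0,0,0,0,0]
    - [0,0,0,0,0,0,0]
    - [0,0,0,0,0,0,0]
    - [0,0,0,0,0,0,0]

```text
time: 29.92
position: [0.4958, -0.3624, 0.2033]
tcp_rot: [0.034, 3.138, -0.004]
contact_force: [0.3, -0.0, 6.9]
finger_gap: 0.0392
gripper_force: 61.6
```

>>> send_rows:
  steps:
    - [0,0,0,-0.01,0,0,0]
    - [0,0,0,-0.04,0,0,0]
    - [0,0,0,-0.08,0,0,0]
    - [0,0,0,-0.12,0,0,0]
    - [0,0,0,-0.14,0,0,0]

```text
time: 30.33
position: [0.4954, -0.3621, 0.3467]
tcp_rot: [0.034, 3.136, -0.007]
contact_force: [0.7, -0.5, -0.9]
finger_gap: 0.039
gripper_force: 60.8
```

>>> send_rows:
  steps:
    - [0,-0.005,0.03,0,0,0,0]
    - [0,-0.01,0.06,0,0,0,0]
    - [0,-0.015,0.09,0,0,0,0]
    - [0,-0.018,0.12,0,0,0,0]
    - [0,-0.02,0.143,0,0,0,0]

```text
time: 30.75
position: [0.5177, -0.2171, 0.3407]
tcp_rot: [-0.033, -3.141, -0.001]
contact_force: [0.6, -0.4, -2.4]
finger_gap: 0.0391
gripper_force: 61.1
```

>>> send_rows:
  steps:
    - [0,-0.005,0.03,0,0,0,-1]
    - [0,-0.01,0.06,0,0,0,-2.3]
    - [0,-0.015,0.1,0,0,0,-2.3]
    - [0,-0.02,0.13,0,0,0,-2.3]
    - [0,-0.02,0.143,0,0,0,-2.3]

```text
time: 31.17
position: [0.541, -0.0735, 0.3408]
tcp_rot: [0.033, -3.141, -0.002]
contact_force: [0.1, -0.3, -1.6]
finger_gap: 0.0387
gripper_force: 61.1
```

>>> send_rows:
  steps:
    - [0,0,0,0,0,0,0]
    - [0,0,0,0,0,0,0]
    - [0,0,0,0,0,0,0]
    - [0,0,0,0,0,0,0]

```text
time: 31.5
position: [0.5409, -0.0779, 0.3407]
tcp_rot: [0.026, -3.141, 0.001]
contact_force: [0.2, -1.0, -2.4]
finger_gap: 0.0392
gripper_force: 61.1
```

```bash
python3 red.py w12
```

```text
31.5 [ 0.5409 -0.0779  0.3407] [-0.0168  0.9999 -0.0004] [ 0.2306 -1.0087 -2.3939] 0.0391681487890974
red [ 320   77  112   25 1517] [373.1  89.1] 0.089 [0.4491 0.0067] [0.4497 0.0024] 94.4736099243164 12.642441749572754 -88.9847023487091
red [ 320   77  112   25 1517] [373.1  89.1] 0.082 [0.4485 0.0094] [0.4491 0.005 ] 97.46900177001953 13.043303489685059 -88.98470079898834
yel [  0 310  13  22 165] [  4.4 319. ] 0.136 [ 0.6791 -0.378 ] [ 0.6753 -0.374 ] 62.314998626708984 17.7891902923584 -45.2607536315918
yel [  0 334  31  50 252] [ 13.7 371.3] 0.136 [ 0.7813 -0.4216] [ 0.7894 -0.4292] 140.49710083007812 56.36286544799805 -35.33013153076172
org [442 161  42  71 981] [462.1 189.9] 0.06 [0.5424 0.1256] [0.5361 0.1236] 76.20189666748047 52.17661666870117 5.854263782501221
org [442 161  42  71 981] [462.1 189.9] 0.095 [0.5321 0.0967] [0.5266 0.095 ] 65.5241470336914 44.86537551879883 5.854325771331787
org [ 220  189   91  136 8913] [265.  250.3] 0.06 [ 0.6151 -0.0783] [ 0.6022 -0.0785] 152.45985412597656 82.3892822265625 0.9285746812820435
org [ 220  189   91  136 8913] [265.  250.3] 0.095 [ 0.5946 -0.0786] [ 0.5835 -0.0787] 131.096435546875 70.84449768066406 0.9285770654678345
grn [ 232  139   70   44 2617] [267.  157.6] 0.055 [ 0.5134 -0.0783] [ 0.512  -0.0783] 60.608123779296875 38.08626937866211 88.32554626464844
grn [ 325  140   73   91 5935] [359.9 184.6] 0.055 [0.5368 0.0091] [0.535  0.0081] 85.78993225097656 66.79010772705078 0.9747311472892761
grn [ 404  144   68   84 1984] [424.6 178.7] 0.055 [0.5356 0.0942] [0.5271 0.0768] 84.88519287109375 74.65206146240234 0.2857860028743744
```

The wrist view puts socket 1 within 1 mm of the tool's y. Inserting.

>>> send_rows:
  steps:
    - [0,0.001,0,0.02,0,0,0]
    - [0,0.001,0,0.04,0,0,0]
    - [0,0.001,0,0.06,0,0,0]
    - [0,0.001,0,0.072,0,0,0]
    - [0,0.001,0,0.072,0,0,0]

```text
time: 31.97
position: [0.5387, -0.0772, 0.2652]
tcp_rot: [0.027, -3.135, -0.002]
contact_force: [-1.2, 0.2, -2.1]
finger_gap: 0.0388
gripper_force: 61.1
```

>>> send_rows:
  steps:
    - [0,0,0,0,0,0,0]
    - [0,0,0,0.003,0,0,0]
    - [0,0,0,0.006,0,0,0]
    - [0,0,0,0.009,0,0,0]
    - [0,0,0,0.012,0,0,0]

```text
time: 32.38
position: [0.5404, -0.0767, 0.2573]
tcp_rot: [-0.029, 3.14, -0.001]
contact_force: [0.0, 1.1, -1.4]
finger_gap: 0.0392
gripper_force: 61.1
```

>>> send_rows:
  steps:
    - [0,0,0,0.003,0,0,0]
    - [0,0,0,0.006,0,0,0]
    - [0,0,0,0.009,0,0,0]
    - [0,0,0,0.012,0,0,0]
    - [0,0,0,0.012,0,0,0]

```text
time: 32.8
position: [0.5398, -0.0766, 0.2438]
tcp_rot: [0.029, -3.14, -0.001]
contact_force: [-0.5, -0.1, -1.7]
finger_gap: 0.0392
gripper_force: 61.1
```

>>> send_rows:
  steps:
    - [0,0,0,0.002,0,0,0]
    - [0,0,0,0.004,0,0,0]
    - [0,0,0,0.006,0,0,0]
    - [0,0,0,0.008,0,0,0]
    - [0,0,0,0.009,0,0,0]

```text
time: 33.22
position: [0.5413, -0.0767, 0.2382]
tcp_rot: [-0.029, 3.138, 0.0]
contact_force: [-3.1, 2.1, 13.2]
finger_gap: 0.0393
gripper_force: 62.8
```

Seated in pocket 1 (contact at z 0.238). Release, rise and plan the lever push.

>>> send_rows:
  steps:
    - [0.7,0,0,0,0,0,0]
    - [0.7,0,0,0,0,0,0]
    - [0.7,0,0,0,0,0,0]
    - [0.7,0,0,0,0,0,0]
    - [0.7,0,0,-0.02,0,0,0]

```text
time: 33.63
position: [0.5382, -0.0763, 0.2515]
tcp_rot: [0.029, -3.133, -0.003]
contact_force: [-1.3, 0.3, -1.2]
finger_gap: 0.0596
gripper_force: 0.0
```

>>> send_rows:
  steps:
    - [0.5,0,0,-0.04,0,0,0]
    - [0.5,0,0,-0.08,0,0,0]
    - [0.5,0,0,-0.11,0,0,0]
    - [0.5,0,0,-0.11,0,0,0]
    - [0.5,0,0,-0.11,0,0,0]

```text
time: 34.05
position: [0.5406, -0.0768, 0.3685]
tcp_rot: [-0.029, 3.136, -0.002]
contact_force: [0.3, 0.7, 0.0]
finger_gap: 0.0429
gripper_force: 0.0
```

>>> send_rows:
  steps:
    - [0,0,0,0,0,0,0]
    - [0,0,0,0,0,0,0]
    - [0,0,0,0,0,0,0]

```text
time: 34.3
position: [0.5396, -0.0766, 0.3633]
tcp_rot: [0.029, -3.137, -0.002]
contact_force: [0.3, 0.2, 0.2]
finger_gap: 0.0067
gripper_force: 0.0
```

```bash
python3 red.py w13 | grep -v grn; cat > lev.py <<'E'
from h import *; from rig import r
import sys
px,py,qx,qy=map(float,sys.argv[1:5]); piv=np.array([px,py]); pin=np.array([qx,qy]); o=r.observe(); T=tool(o); v=pin-piv; print("r",np.linalg.norm(v))
f0=np.degrees(np.arctan2(v[1],v[0])); print("phi0",f0)
L=[(f0,.036)]+[(f,.021) for f in np.linspace(f0,181.1,15)]+[(181.1,.018)]
prev=o["position"][:2]
for i,(f,b) in enumerate(L):
    a=np.radians(f); P=piv+.064*np.array([np.cos(a),np.sin(a)])-b*np.array([-np.sin(a),np.cos(a)])
    print(i,round(f),P.round(4),"step mm",(T.inv().apply([*(P-prev),0])[:2]*1000).round(1)); prev=P
E
python3 lev.py .6035 -.0755 .608 -.0125; python3 - <<'E'
from h import *; from rig import r
p,d=r.capture("top"); m=r.camera_model("top"); H,S,V=HSV(p)
for nm,mk,z,mn in (("red",((H<4)|(H>176))&(S>170)&(V>80),.082,90),("yel",(H>=20)&(H<34)&(S>140)&(V>120),.136,12)):
    for k,s,c in comps(mk,mn): 
        if s[0]<400 and s[1]>130: print(nm,s,*rect(m,k,z))
E
```

```text
34.3 [ 0.5396 -0.0766  0.3633] [-0.0184  0.9998  0.001 ] [0.3336 0.1517 0.2266] 0.0066697664369638875
red [ 312   84  106   22 1474] [363.6  94.5] 0.089 [0.4505 0.0067] [0.4507 0.0039] 95.98442840576172 12.759929656982422 -89.03238517045975
red [ 312   84  106   22 1474] [363.6  94.5] 0.082 [0.45   0.0092] [0.4503 0.0063] 98.74247741699219 13.126587867736816 -89.03225415945053
red [154 255  13  26 244] [159.6 266.8] 0.089 [ 0.6175 -0.1805] [ 0.6162 -0.1805] 30.20256996154785 12.14284896850586 -2.3787765502929688
red [154 255  13  26 244] [159.6 266.8] 0.082 [ 0.6218 -0.1834] [ 0.6205 -0.1834] 31.070524215698242 12.491762161254883 -2.3787612915039062
yel [  0 297  40  87 626] [ 13.2 338.2] 0.136 [ 0.7604 -0.4131] [ 0.7407 -0.4151] 209.51025390625 78.68753051757812 -33.574588775634766
yel [419 296  13  11  92] [425.5 300.9] 0.136 [0.6248 0.0716] [0.6253 0.0714] 13.627544403076172 10.385117530822754 60.46564483642578
org [ 242  157   46   74 1793] [266.6 193.4] 0.06 [ 0.5485 -0.0781] [ 0.5477 -0.0761] 73.2005615234375 43.20655059814453 1.0676487684249878
org [ 242  157   46   74 1793] [
[... 693 characters left out ...]
-0.0096] step mm [ 7.9 -1. ]
7 127 [ 0.5821 -0.0116] step mm [ 7.7 -1.9]
8 134 [ 0.5747 -0.0146] step mm [ 7.5 -2.8]
9 140 [ 0.5677 -0.0185] step mm [ 7.1 -3.7]
10 147 [ 0.5612 -0.0231] step mm [ 6.6 -4.5]
11 154 [ 0.5553 -0.0285] step mm [ 6.  -5.3]
12 161 [ 0.55   -0.0345] step mm [ 5.3 -5.9]
13 168 [ 0.5456 -0.0411] step mm [ 4.6 -6.5]
14 174 [ 0.5419 -0.0482] step mm [ 3.8 -7. ]
15 181 [ 0.5391 -0.0557] step mm [ 2.9 -7.4]
16 181 [ 0.5392 -0.0587] step mm [-0. -3.]
yel [202 166   4   4  15] [0.6266 0.0737] [0.6268 0.0734] 7.886967182159424 7.544007301330566 2.7677245140075684
yel [187 200   6   6  24] [0.5373 0.1046] [0.5371 0.1043] 12.467582702636719 10.396839141845703 47.71005630493164
```

View pics/w13.png

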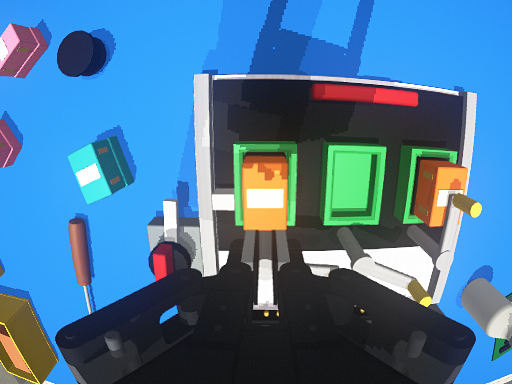

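Both relays are seated and lever 3's pin is over its relay (top camera gives (0.537,0.105), so it is shut). Now I'll push lever 1 along its arc with closed fingers.

>>> send_rows:
  steps:
    - [0,-0.035,0.02,0,0,0,0]
    - [0,-0.07,0.04,0,0,0,0]
    - [0,-0.105,0.057,0,0,0,0]
    - [0,-0.105,0.057,0,0,0,0]
    - [0,-0.105,0.057,0,0,0,0]

```text
time: 34.82
position: [0.6452, -0.0168, 0.3636]
tcp_rot: [0.032, -3.138, -0.0]
contact_force: [-0.3, 0.1, 0.5]
finger_gap: -0.0001
gripper_force: 0.0
```

>>> send_rows:
  steps:
    - [0,0,0,0.025,0,0,0]
    - [0,0,0,0.05,0,0,0]
    - [0,0,0,0.07,0,0,0]
    - [0,0,0,0.077,0,0,0]
    - [0,0,0,0.077,0,0,0]

```text
time: 35.23
position: [0.6424, -0.0181, 0.2858]
tcp_rot: [0.028, -3.136, -0.001]
contact_force: [0.0, 0.2, -0.5]
finger_gap: -0.0004
gripper_force: 0.0
```

>>> send_rows:
  steps:
    - [0,0,0,0,0,0,0]
    - [0,0,0,0,0,0,0]

```text
time: 35.4
position: [0.6444, -0.0181, 0.2908]
tcp_rot: [-0.028, 3.139, -0.001]
contact_force: [0.3, 0.0, 0.4]
finger_gap: -0.0002
gripper_force: 0.0
```

>>> send_rows:
  steps:
    - [0,0.009,0.0004,0,0,0,0]
    - [0,0.018,0.0008,0,0,0,0]
    - [0,0.027,0.001,0,0,0,0]
    - [0,0.036,0.0015,0,0,0,0]
    - [0,0.044,0.0018,0,0,0,0]

```text
time: 35.82
position: [0.599, -0.0168, 0.2892]
tcp_rot: [-0.029, 3.14, -0.001]
contact_force: [1.8, -0.9, 0.1]
finger_gap: -0.0001
gripper_force: 0.7
```

>>> send_rows:
  steps:
    - [0,0.006,0,0,0,0,0]
    - [0,0.012,0,0,0,0,0]
    - [0,0.018,0,0,0,0,0]
    - [0,0.024,-0.0005,0,0,0,0]
    - [0,0.025,-0.0005,0,0,0,0]

```text
time: 36.23
position: [0.5741, -0.0176, 0.2885]
tcp_rot: [0.029, -3.14, -0.001]
contact_force: [0.8, -0.0, 0.3]
finger_gap: 0.0001
gripper_force: 0.3
```

>>> send_rows:
  steps:
    - [0,0.007,-0.0014,0,0,0,0]
    - [0,0.0136,-0.0049,0,0,0,0]
    - [0,0.0195,-0.0102,0,0,0,0]
    - [0,0.025,-0.0161,0,0,0,0]
    - [0,0.0295,-0.0226,0,0,0,0]

```text
time: 36.65
position: [0.5451, -0.0413, 0.2884]
tcp_rot: [0.029, -3.14, -0.001]
contact_force: [0.2, -0.3, 1.1]
finger_gap: 0.0001
gripper_force: 0.4
```

>>> send_rows:
  steps:
    - [0,0.0038,-0.007,0,0,0,0]
    - [0,0.0067,-0.0145,0,0,0,0]
    - [0,0.0068,-0.0168,0,0,0,0]
    - [0,0.0068,-0.0178,0,0,0,0]
    - [0,0.0068,-0.0178,0,0,0,0]

```text
time: 37.07
position: [0.5391, -0.0577, 0.2885]
tcp_rot: [0.027, -3.14, -0.01]
contact_force: [-1.2, 11.1, 1.3]
finger_gap: -0.0001
gripper_force: 5.7
```

Lever 1 hit its stop (11 N). I'll back off, rise, verify, and go to the near side of the bar.

>>> send_rows:
  steps:
    - [0,0,0.012,0,0,0,0]
    - [0,0,0.012,-0.03,0,0,0]
    - [0,0,0.012,-0.07,0,0,0]
    - [0,0,0.012,-0.1,0,0,0]
    - [0,0,0.012,-0.1,0,0,0]

```text
time: 37.48
position: [0.5408, -0.0472, 0.3971]
tcp_rot: [-0.029, 3.129, -0.006]
contact_force: [1.4, -0.1, 0.7]
finger_gap: -0.0001
gripper_force: 0.0
```

>>> send_rows:
  steps:
    - [0,0.04,0.02,0,0,0,0]
    - [0,0.08,0.04,0,0,0,0]
    - [0,0.12,0.059,0,0,0,0]
    - [0,0.12,0.059,0,0,0,0]
    - [0,0.12,0.059,0,0,0,0]

```text
time: 37.9
position: [0.4163, 0.0107, 0.3883]
tcp_rot: [-0.031, 3.141, -0.001]
contact_force: [0.5, -0.3, -0.7]
finger_gap: -0.0001
gripper_force: 0.0
```

>>> send_rows:
  steps:
    - [0,0,0,0,0,0,0]
    - [0,0,0,0,0,0,0]

```text
time: 38.07
position: [0.4189, 0.0096, 0.3892]
tcp_rot: [-0.028, 3.14, -0.001]
contact_force: [0.5, -0.5, 0.1]
finger_gap: -0.0001
gripper_force: 0.0
```

```bash
python3 red.py w14 | grep -v grn; python3 - <<'E'
from h import *; from rig import r
p,d=r.capture("top"); m=r.camera_model("top"); H,S,V=HSV(p)
for nm,mk,z,mn in (("red",((H<4)|(H>176))&(S>170)&(V>80),.082,90),("yel",(H>=20)&(H<34)&(S>140)&(V>120),.136,8),("org",(H>=6)&(H<=18)&(S>150)&(V>150),.095,30)):
    for k,s,c in comps(mk,mn): 
        if s[0]<400 and s[1]>130: print(nm,s,*rect(m,k,z))
s,_=r.capture("scene")
cv2.imwrite("pics/t14.png",np.hstack([cv2.resize(p[150:250,160:300],(560,400),interpolation=cv2.INTER_CUBIC)[:,:400],cv2.resize(s[130:270,200:340],(400,400),interpolation=cv2.INTER_CUBIC)])[:,:,::-1])
E
```

```text
38.0667 [0.4189 0.0096 0.3892] [-0.0181  0.9998 -0.0006] [ 0.5047 -0.4844  0.0641] -0.00014315914717590578
red [ 218  204   99   15 1355] [266.2 211.6] 0.089 [0.4449 0.0103] [0.4454 0.0095] 95.73368072509766 14.577945709228516 -88.95378530025482
red [ 218  204   99   15 1355] [266.2 211.6] 0.082 [0.4474 0.0104] [0.4479 0.0095] 98.22367858886719 14.957093238830566 -88.95379877090454
yel [170 307  15  12  95] [176.7 312.9] 0.136 [ 0.5367 -0.0747] [ 0.537  -0.0765] 20.08283233642578 9.278949737548828 -60.05582809448242
yel [351 309  13  10  78] [356.3 314.4] 0.136 [0.5354 0.0986] [0.5359 0.1   ] 17.779916763305664 8.6959810256958 43.03215408325195
yel [  0 321  32  28 478] [ 10.6 334.1] 0.136 [ 0.6413 -0.376 ] [ 0.6433 -0.3732] 129.53334045410156 45.04243087768555 -57.317054748535156
yel [  0 347  31  37  65] [ 15.9 362.8] 0.136 [ 0.7283 -0.4061] [ 0.722  -0.4089] 86.56694793701172 26.80276107788086 19.855527877807617
red [298 163   7  21 112] [ 0.6312 -0.18  ] [ 0.6296 -0.1796] 55.06036376953125 15.241990089416504 -4.900520324707031
yel [202 166   4   5  17] [0.6253 0.0736] [0.6256 0.0739] 10.420201301574707 7.544003963470459 2.7677536010742188
yel [187 200   6   6  22] [0.5367 0.1051] [0.5368 0.1047] 12.524836540222168 8.666510581970215 47.087764739990234
yel [260 202   4   5  18] [ 0.538  -0.0746] [ 0.538 -0.075] 10.045592308044434 7.468156814575195 1.3308316469192505
org [186 193  15  23 172] [0.5386 0.101 ] [0.5312 0.0976] 57.32706069946289 35.780696868896484 1.5797115564346313
org [255 194   4   8  30] [ 0.5602 -0.0626] [ 0.5608 -0.0624] 18.431947708129883 7.81948709487915 1.4617996215820312
org [255 194  14  23 150] [ 0.541  -0.0761] [ 0.5312 -0.0798] 57.65619659423828 33.68373489379883 1.1210371255874634
```

View pics/t14.png

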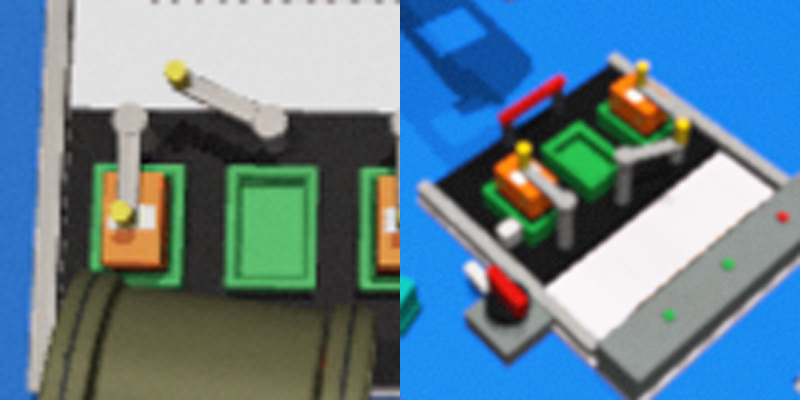

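Both relays stand in their pockets with the levers across them (pins over the relay centres). Pushing the sled home.

>>> send_rows:
  steps:
    - [0,0,0.003,0.04,0,0,0]
    - [0,0.001,0.003,0.08,0,0,0]
    - [0,0.001,0.003,0.115,0,0,0]
    - [0,0.001,0.003,0.14,0,0,0]
    - [0,0.001,0.003,0.148,0,0,0]

```text
time: 38.63
position: [0.4156, 0.0128, 0.2359]
tcp_rot: [0.028, -3.132, -0.001]
contact_force: [-0.7, 0.2, -0.3]
finger_gap: 0.0
gripper_force: 0.0
```

>>> send_rows:
  steps:
    - [0,0,0,0,0,0,0]
    - [0,-0.01,0,0,0,0,0]
    - [0,-0.02,0,0,0,0,0]
    - [0,-0.03,0,0,0,0,0]
    - [0,-0.042,0,0,0,0,0]

```text
time: 39.05
position: [0.4597, 0.0135, 0.242]
tcp_rot: [0.029, -3.14, 0.001]
contact_force: [-4.6, -1.7, -1.4]
finger_gap: -0.0
gripper_force: 2.1
```

>>> send_rows:
  steps:
    - [0,-0.01,0,0,0,0,0]
    - [0,-0.02,0,0,0,0,0]
    - [0,-0.03,0,0,0,0,0]
    - [0,-0.04,0,0,0,0,0]
    - [0,-0.05,0,0,0,0,0]

```text
time: 39.47
position: [0.5105, 0.0145, 0.2416]
tcp_rot: [-0.029, 3.14, -0.0]
contact_force: [-3.1, -0.4, 1.9]
finger_gap: 0.0001
gripper_force: 2.0
```

>>> send_rows:
  steps:
    - [0,-0.003,0,0,0,0,0]
    - [0,-0.006,0,0,0,0,0]
    - [0,-0.009,0,0,0,0,0]
    - [0,-0.012,0,0,0,0,0]
    - [0,-0.012,0,0,0,0,0]

```text
time: 39.88
position: [0.5212, 0.015, 0.2406]
tcp_rot: [0.029, -3.141, -0.0]
contact_force: [-3.1, -0.3, 2.1]
finger_gap: 0.0002
gripper_force: 1.5
```

>>> send_rows:
  steps:
    - [0,-0.002,0,0,0,0,0]
    - [0,-0.004,0,0,0,0,0]
    - [0,-0.006,0,0,0,0,0]
    - [0,-0.006,0,0,0,0,0]
    - [0,-0.006,0,0,0,0,0]

```text
time: 40.3
position: [0.5239, 0.0151, 0.2397]
tcp_rot: [0.03, -3.125, -0.0]
contact_force: [-23.3, -1.9, 16.2]
finger_gap: -0.0001
gripper_force: 11.8
```

The sled is home against the dock (23 N). Over to the knob for a precise look at its bar.

>>> send_rows:
  steps:
    - [0,0.012,0,0,0,0,0]
    - [0,0.012,0,-0.04,0,0,0]
    - [0,0.012,0,-0.08,0,0,0]
    - [0,0.012,0,-0.12,0,0,0]
    - [0,0.012,0,-0.12,0,0,0]

```text
time: 40.72
position: [0.5175, 0.0148, 0.3709]
tcp_rot: [-0.029, 3.123, -0.002]
contact_force: [0.4, 0.4, 1.4]
finger_gap: 0.0
gripper_force: 0.0
```

>>> send_rows:
  steps:
    - [0.5,-0.06,-0.1,0,0,0,0]
    - [0.5,-0.06,-0.1,0,0,0,0]
    - [0.5,-0.06,-0.1,0,0,0,0]
    - [0.5,-0.06,-0.1,0,0,0,0]
    - [0.5,-0.06,-0.1,0,0,0,0]

```text
time: 41.13
position: [0.5777, -0.0854, 0.3605]
tcp_rot: [-0.025, 3.14, 0.0]
contact_force: [-0.5, 1.2, -0.3]
finger_gap: 0.0434
gripper_force: 0.0
```

>>> send_rows:
  steps:
    - [0.5,-0.057,-0.097,0,0,0,4.6]
    - [0.5,-0.057,-0.097,0,0,0,4.6]
    - [0.5,-0.057,-0.097,0,0,0,4.6]
    - [0.5,-0.057,-0.097,0,0,0,4.6]
    - [0.5,-0.057,-0.097,0,0,0,4.6]

```text
time: 41.55
position: [0.6359, -0.1802, 0.3602]
tcp_rot: [0.098, 3.14, 0.001]
contact_force: [-0.8, 1.1, -0.8]
finger_gap: 0.043
gripper_force: 0.0
```

>>> send_rows:
  steps:
    - [0.5,0,0,0,0,0,0]
    - [0.5,0,0,0,0,0,0]
    - [0.5,0,0,0,0,0,0]

```text
time: 41.8
position: [0.6353, -0.1786, 0.3608]
tcp_rot: [0.095, 3.14, 0.0]
contact_force: [1.2, 0.6, 0.2]
finger_gap: 0.0426
gripper_force: 0.0
```

```bash
python3 red.py w15; python3 - <<'E'
from h import *; from rig import r
p,d=r.capture("top"); m=r.camera_model("top"); H,S,V=HSV(p)
for nm,mk,z,mn in (("red",((H<4)|(H>176))&(S>170)&(V>80),.082,90),):
    for k,s,c in comps(mk,mn): 
        if s[0]<400 and s[1]>130: print(nm,s,*rect(m,k,z))
E
```

```text
41.8 [ 0.6353 -0.1786  0.3608] [0.0603 0.9982 0.0002] [1.1846 0.5728 0.2202] 0.04261125998812934
red [ 417   73   78   20 1056] [454.6  82.5] 0.089 [0.5392 0.0053] [0.5393 0.0012] 95.57111358642578 12.951857566833496 -89.07758527994156
red [ 417   73   78   20 1056] [454.6  82.5] 0.082 [0.5385 0.0105] [0.5386 0.0063] 98.34861755371094 13.328268051147461 -89.0775898694992
red [254 156  17  62 968] [261.9 186. ] 0.089 [ 0.6293 -0.1824] [ 0.6283 -0.1824] 53.4073486328125 13.388233184814453 -3.95562744140625
red [254 156  17  62 968] [261.9 186. ] 0.082 [ 0.6312 -0.1826] [ 0.6302 -0.1826] 54.9594841003418 13.777341842651367 -3.9556427001953125
yel [396 185  17  18 232] [404.3 193.6] 0.136 [ 0.6272 -0.0771] [ 0.6271 -0.0771] 13.437739372253418 13.243101119995117 64.3004150390625
yel [  0 215  19  51 301] [  8.  244.4] 0.136 [ 0.6636 -0.4426] [ 0.6596 -0.4416] 65.8478012084961 29.51085662841797 -29.39105987548828
yel [  0 297  50  37 169] [ 26.5 307.8] 0.136 [ 0.7366 -0.4609] [ 0.7391 -0.4556] 79.78179168701172 37.77731704711914 61.79568862915039
yel [  0 307  32  55  91] [ 14.9 334.7] 0.1
[... 484 characters left out ...]
7708740234 0.24924270808696747
org [ 22 319  25  25 323] [ 35.1 330. ] 0.095 [ 0.823  -0.5181] [ 0.8171 -0.5202] 47.59613800048828 43.79857635498047 0.24930138885974884
grn [ 334  128   64   86 1618] [352.9 159.4] 0.055 [ 0.6284 -0.0797] [ 0.6161 -0.0937] 84.62779998779297 65.79313659667969 0.7404752373695374
grn [ 410  128   58   79 4167] [437.7 165.3] 0.055 [0.6273 0.0063] [0.6253 0.0049] 84.33553314208984 74.69319915771484 0.9559828639030457
grn [ 468  129   44   71 1424] [482.5 161.6] 0.055 [0.6258 0.0846] [0.6225 0.0711] 84.37775421142578 67.74427032470703 0.6764672994613647
red [208 203  39   6 226] [0.5387 0.0139] [0.5387 0.0144] 99.58419799804688 13.217138290405273 -88.38227641582489
```

View pics/w15.png

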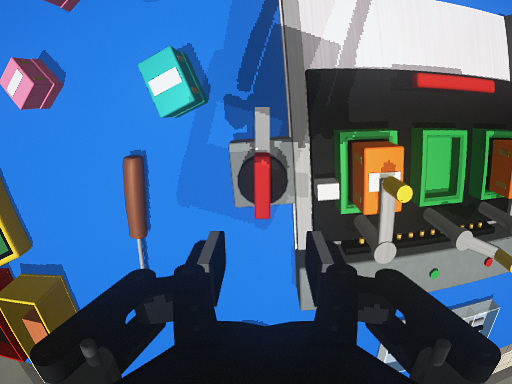

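The sled is docked (bar back at x 0.5386) and lever 1 is straight over its relay. The knob bar lies at -4°. I'll grip it and first feel for the loose stop.

>>> send_rows:
  steps:
    - [0.5,0.005,-0.002,0.04,0,0,0]
    - [0.5,0.005,-0.002,0.08,0,0,0]
    - [0.5,0.005,-0.002,0.105,0,0,0]
    - [0.5,0.005,-0.002,0.117,0,0,0]
    - [0.5,0.005,-0.002,0.117,0,0,0]

```text
time: 42.32
position: [0.6292, -0.1808, 0.2398]
tcp_rot: [-0.096, -3.134, -0.004]
contact_force: [0.4, 0.1, 0.5]
finger_gap: 0.0426
gripper_force: 0.0
```

>>> send_rows:
  steps:
    - [0,0,0,0,0,0,0]
    - [0,0,0,0,0,0,0]
    - [0,0,0,0,0,0,0]
    - [0,0,0,0,0,0,0]
    - [0,0,0,0,0,0,0]

```text
time: 42.73
position: [0.6318, -0.1814, 0.247]
tcp_rot: [0.096, 3.135, -0.0]
contact_force: [-0.4, 4.6, 6.5]
finger_gap: 0.0121
gripper_force: 60.2
```

```bash
python3 -c "
from rig import r;o=r.observe();print(o['wrist_torque'],o['contact_force'],o['joints'][5],o['finger_gap'])"
```

```text
[0.79980544 0.08266201 0.11765382] [-0.3748946  4.5520561  6.5169861] -1.8714199277678616 0.012087500621425298
```

>>> send_rows:
  steps:
    - [0,0,0,0,0,0,-2]
    - [0,0,0,0,0,0,-4]
    - [0,0,0,0,0,0,-5]
    - [0,0,0,0,0,0,-5]
    - [0,0,0,0,0,0,-5]

```text
time: 43.15
position: [0.6317, -0.1816, 0.247]
tcp_rot: [-0.031, 3.136, 0.002]
contact_force: [-0.1, 5.0, 6.3]
finger_gap: 0.0126
gripper_force: 70.7
```

```bash
python3 -c "
from rig import r;o=r.observe();print(o['wrist_torque'],o['contact_force'],o['joints'][5],o['finger_gap'],o['gripper_force'])"
```

```text
[ 0.78049811  0.02020712 -1.61060061] [-0.06021798  5.04889866  6.3098749 ] -1.9541981675615137 0.012566481746703748 70.72543733753264
```

That is the hard stop (−1.6 Nm with the bar not following), so it was fully loose. Now tighten clockwise to the other stop.

>>> send_rows:
  steps:
    - [0,0,0,0,0,0,7]
    - [0,0,0,0,0,0,14]
    - [0,0,0,0,0,0,21]
    - [0,0,0,0,0,0,28]
    - [0,0,0,0,0,0,35]

```text
time: 43.57
position: [0.6317, -0.1815, 0.247]
tcp_rot: [0.913, 3.001, 0.001]
contact_force: [-1.0, 4.3, 7.3]
finger_gap: 0.0121
gripper_force: 60.2
```

>>> send_rows:
  steps:
    - [0,0,0,0,0,0,7]
    - [0,0,0,0,0,0,14]
    - [0,0,0,0,0,0,21]
    - [0,0,0,0,0,0,28]
    - [0,0,0,0,0,0,35]

```text
time: 43.98
position: [0.6315, -0.1817, 0.2471]
tcp_rot: [1.774, 2.589, 0.002]
contact_force: [-1.7, 3.2, 7.5]
finger_gap: 0.0125
gripper_force: 60.3
```

>>> send_rows:
  steps:
    - [0,0,0,0,0,0,7]
    - [0,0,0,0,0,0,14]
    - [0,0,0,0,0,0,20]
    - [0,0,0,0,0,0,20]
    - [0,0,0,0,0,0,20]

```text
time: 44.4
position: [0.6314, -0.1817, 0.247]
tcp_rot: [2.192, 2.247, 0.002]
contact_force: [-2.2, 2.7, 7.5]
finger_gap: 0.0126
gripper_force: 60.3
```

```bash
python3 -c "
from rig import r;o=r.observe();print(o['wrist_torque'],o['contact_force'],o['joints'][5],o['finger_gap'],o['gripper_force'])"
```

```text
[ 0.53261757  0.5907661  -0.19425282] [-2.15371523  2.72082988  7.53731187] -0.38702293988112735 0.012606180547089958 60.34483730792999
```

>>> send_rows:
  steps:
    - [0,0,0,0,0,0,4]
    - [0,0,0,0,0,0,8]
    - [0,0,0,0,0,0,8]
    - [0,0,0,0,0,0,8]
    - [0,0,0,0,0,0,8]

```text
time: 44.82
position: [0.6315, -0.1814, 0.2471]
tcp_rot: [2.334, 2.097, 0.0]
contact_force: [-3.0, 3.8, 7.9]
finger_gap: 0.0122
gripper_force: 85.7
```

```bash
python3 -c "
from rig import r;o=r.observe();print(o['wrist_torque'],o['contact_force'],o['joints'][5],o['finger_gap'],o['gripper_force'])"
```

```text
[0.64381541 0.5153085  2.16107512] [-3.03220265  3.75602502  7.87136921] -0.25356615408851035 0.012181786286280223 85.65668715164065
```

The tight stop is reached (2.2 Nm). Release, rise and verify.

>>> send_rows:
  steps:
    - [0.5,0,0,0,0,0,0]
    - [0.5,0,0,0,0,0,0]
    - [0.5,0,0,0,0,0,0]
    - [0.5,0,0,0,0,0,0]
    - [0.5,0,0,0,0,0,0]

```text
time: 45.23
position: [0.6305, -0.1819, 0.2435]
tcp_rot: [-2.345, -2.09, 0.0]
contact_force: [0.5, -0.1, 0.1]
finger_gap: 0.043
gripper_force: 0.0
```

>>> send_rows:
  steps:
    - [0.5,0,0,-0.04,0,0,0]
    - [0.5,0,0,-0.08,0,0,0]
    - [0.5,0,0,-0.12,0,0,0]
    - [0.5,0,0,-0.14,0,0,0]
    - [0.5,0,0,-0.14,0,0,0]

```text
time: 45.65
position: [0.6318, -0.1823, 0.3918]
tcp_rot: [2.337, 2.083, 0.009]
contact_force: [0.5, -0.1, 1.6]
finger_gap: 0.0428
gripper_force: 0.0
```

>>> send_rows:
  steps:
    - [0.5,0,0,0,0,0,0]
    - [0.5,0,0,0,0,0,0]
    - [0.5,0,0,0,0,0,0]

```text
time: 45.9
position: [0.6301, -0.1816, 0.3809]
tcp_rot: [-2.342, -2.088, 0.003]
contact_force: [-0.8, -0.1, 0.2]
finger_gap: 0.0427
gripper_force: 0.0
```

```bash
python3 red.py w16|grep -v grn; python3 - <<'E'
from h import *; from rig import r
p,d=r.capture("top"); m=r.camera_model("top"); H,S,V=HSV(p)
for nm,mk,z,mn in (("red",((H<4)|(H>176))&(S>170)&(V>80),.082,70),("yel",(H>=20)&(H<34)&(S>140)&(V>120),.136,8),("org",(H>=6)&(H<=18)&(S>150)&(V>150),.095,30)):
    for k,s,c in comps(mk,mn): 
        if s[0]<400 and s[1]>130: print(nm,s,*rect(m,k,z))
a=cv2.imread("pics/w16.png"); b=cv2.resize(p[110:260,100:300],(512,384),interpolation=cv2.INTER_CUBIC)[:,:,::-1]
cv2.imwrite("pics/f.png",cv2.resize(np.hstack([a,b]),(800,300)))
E
```

```text
45.9 [ 0.6301 -0.1816  0.3809] [ 0.9935 -0.1141 -0.0042] [-0.7957 -0.0581  0.2039] 0.042746461722770156
red [143   0  17  48 595] [150.9  22.8] 0.089 [ 0.5421 -0.015 ] [ 0.5421 -0.0159] 49.96952819824219 12.840412139892578 -89.33544409275055
red [143   0  17  48 595] [150.9  22.8] 0.082 [ 0.5395 -0.0124] [ 0.5396 -0.0133] 51.30989456176758 13.184826850891113 -89.33511942625046
red [258 156  16  29 290] [265.8 169.1] 0.089 [ 0.6305 -0.1675] [ 0.6305 -0.1665] 25.84166145324707 12.68027400970459 87.78136444091797
red [258 156  16  29 290] [265.8 169.1] 0.082 [ 0.6303 -0.169 ] [ 0.6303 -0.168 ] 26.534809112548828 13.020403861999512 87.78140258789062
red [262 187  17  27 337] [270.2 200.1] 0.089 [ 0.6315 -0.1955] [ 0.6312 -0.1959] 25.705184936523438 12.654873847961426 -88.87485635280609
red [262 187  17  27 337] [270.2 200.1] 0.082 [ 0.6313 -0.1977] [ 0.6311 -0.1982] 26.394657135009766 12.994260787963867 -88.87484431266785
yel [238  52  20  19 288] [247.3  61.7] 0.136 [ 0.6278 -0.0769] [ 0.6276 -0.0774] 13.460323333740234 13.384674072265625 -6.54833984375
org [ 215   44   74   51 1683] [2
[... 237 characters left out ...]
96633720398
red [208 203  39   6 228] [0.5387 0.014 ] [0.5387 0.0148] 99.64024353027344 13.216402053833008 -88.39810538291931
yel [203 132   5   5  19] [0.7145 0.0742] [0.715  0.0751] 10.752801895141602 10.213006973266602 2.819857358932495
yel [187 165   7   6  24] [0.6255 0.1062] [0.625  0.1064] 14.472681999206543 10.664207458496094 46.67855453491211
yel [260 167   5   5  20] [ 0.6271 -0.0739] [ 0.6274 -0.0741] 10.405138969421387 10.121488571166992 1.3306599855422974
org [187 161  15  21 158] [0.6257 0.1032] [0.6191 0.0998] 53.953983306884766 36.65383529663086 2.871891498565674
org [255 161  14  22 172] [ 0.6298 -0.0741] [ 0.624 -0.074] 56.61296844482422 34.41322326660156 1.4617879390716553
```

View pics/f.png

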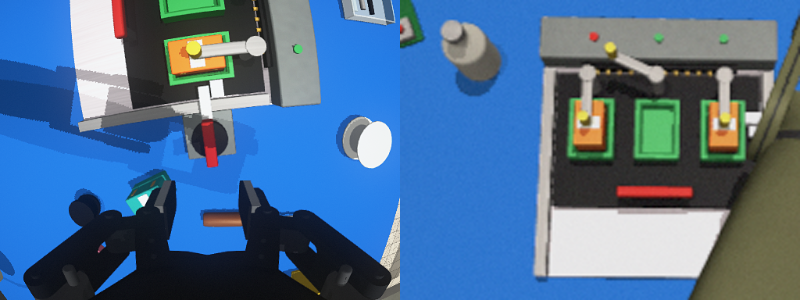

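The final views show the knob bar 86° from its loose stop with the tongue in front of the lug, the sled docked, and both levers shut over seated relays. Handing in.

```bash
python3 -c "
from rig import r;print(r.close_job())"
```

```text
the job is handed in; nothing more can be done
None
```

I finished the job and handed it in, but the hand-in gave no verdict: both orange relays on the bench are seated and locked in pockets 1 and 3, the sled is back home against the dock, and the clamp knob is tight; the sled slid about 18 mm in while I shut the first lever, so I pulled it back to the stop before loading the second relay.

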